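# Set out a pH check around the magnetic stirrer

## Robot

A 6-joint arm with a two-finger parallel gripper is mounted at the origin on the work surface. World frame = base frame: x ahead of the robot, y to its left, z up, the work surface at z = 0. Lengths are in mm, angles in rad, forces in N, time in s.
With the tool pointing down it reaches from about 350 to 1000 mm from the base axis. Payload 7.1 kg.
Tool frame: the origin (TCP) lies at the very end of the fingers, on their centre line; the grasp point (between the pads) lies 19 mm behind it (grip_depth is the distance from the TCP to the grasp point, in mm); x points along the fingers, z is the direction in which the jaws open and shut, and the axes are right-handed (so a half turn about x gives the same grasp; the last joint's range is limited). The gripper opens to 85 mm and grips with 20 to 120 N. Pads are 22 mm wide; open, the fingers measure 114 mm over their backs; the gripper's body (76 mm by 85 mm) begins 54 mm behind the grasp point. The pads swing forward as they close: fully open they stand 13 mm farther back than shut.
Start: joints at [-1.159, 0.423, 1.63, -0, 1.089, -0.019], TCP at [261.013, -567.87, 192.219] pointing down, gripper open.
Joint ranges: [-3, 3], [-0.9, 2.11], [0.09, 2.58], [-1.31, 4.45], [0.11, 2.69], [-2.54, 2.54]. Speed limits (rad/s): [2.39, 2.39, 3.01, 3.14, 3.14, 3.14].

## Interface

Orientations are given as [roll, pitch, yaw] about the fixed x, y, z axes, in that order (R = Rz(yaw) Ry(pitch) Rx(roll)).
In Python, from cell import * gives the robot as it stands. The module is installed in compiled form; this text tells all that it offers.
- The arm moves only by the tool step_arm, never from a script. Its argument "targets" is text: rows parted by semicolons, each of 5 numbers parted by spaces: the shift along the tool's x, y, z in m, then the turn about the tool's x in rad, then the closure in counts, from 0 (fully open) to 255 (shut). In form: x y z twist fingers; .... A call has 1 to 5 rows; each row shifts and turns the pose as measured when the row begins, along the tool's axes as they then stand; what a row does not reach is not made up. A row lasts 1/12 s, in which the tool goes at most 41.7 mm and 7.16 degrees, less where a joint would pass 70% of its speed; a pose out of reach is approached as far as the arm can. A call with a gripper value outside its range is refused whole. The fingers move at their own pace and stop on an object; "grip_force" is the grip in N (left out, the last holds). Time passes only in rows, so rows that do not move let the fingers close. It gives the time, the measured TCP pose, the force and the opening at its end, in the units of the state.
- observe(): the state, without advancing time (a new reading comes with each control period).
- grab_frame(name): name is "scene" or "top" or "wrist"; returns a dict with "pixels" (420x560x3 uint8, red, green, blue), "fx", "fy", "cx", "cy" (pixels), "D" ([k1, k2, p1, p2, k3] as OpenCV has them; the pictures are not rectified), "extrinsics" (4x4, takes a point from camera to world coordinates). Camera axes: x right, y down, z forward; pixel columns grow to the right and rows downward; lengths in mm; the calibration is good to about 2 mm. A picture is of the moment at which its call begins. There is no depth.
- finish_job(): hands the job in, once; it reports no verdict.
Trained networks look in the newest picture that a camera, given by its name, has taken for a name from the list of things; names that differ only in an ending like _2 or _b are one class to them, and where a whole thing is asked for, a point or a joint stands for the part that bears it (a point fixed in the world has none). Each returns a list of dicts, best first, with "conf" (0 to 1); they miss things now and then, are a little off and sometimes report something else, mostly with a low value. They report only what shows in the picture. A call takes as long as a camera call. They do not tell look-alikes from the thing itself.
- find_in(camera, label): "centre" ([x, y, z] in mm, in world coordinates, good to about 4 mm: the middle of the surface that is visible of it).
- silhouettes(camera, label): "pixels" (420x560 bool, what is visible of it).
- pinpoint(camera, label): "centre" ([x, y, z] in mm, in world coordinates, good to about 4 mm: a listed point, or the origin of a listed thing).
The state is a dict: "clock": time; "joints": joint angles; "qd": joint speeds; "tau": joint torques, N m; "ee_pos": TCP position; "tool_rot": TCP orientation; "contact_force": force on the tool from outside, world axes, zero at the start; "moment": the same for the moment, N m; "finger_gap": finger opening in mm.
Only numpy, scipy, OpenCV 4.12 (cv2) and the standard library are available. Lean on these libraries where they do the work, as an engineer would, in place of code of your own. Each camera call takes 0.05 s, during which the arm holds its last target. There are 200 camera calls.

## Task

Get the bench ready for a pH check (front, left and right are the stirrer's own, as you stand at its control side): stand the glass beaker on the middle of the stirrer's plate, the tall bottle left of the stirrer in line with the beaker, and the squat jar directly in front of the bottle. Swing the case's clear lid right back past its balance point so that it stays open, lift out the pen tester and lay it flat along the right side of the stirrer, parallel to that side and centred on the beaker. Leave a gap of two fingers (40 mm) between stirrer and bottle, bottle and jar, and stirrer and tester; knock nothing over and leave the cup, flask and handheld meter where they are.

Things in the scene. Friction and masses are not known exactly. Their poses are not given: they have to be found in the camera images.
- stirrer_plate (a point): Magnetic stirrer, fixed low white box with a round steel plate (110 mm across). Point: centre of the plate's top, 52 mm above the table. x to the stirrer's back, y to its left (seen standing at its front), z up. Body 120 mm wide (60 either side of the point), front face 87 mm before the point, back face 63 mm behind it. On top at the front: a small black knob and a dark display.
- beaker_mid (a point): Empty clear glass beaker with a white rim, 51 mm outside diameter, 70 mm tall, loose, upright on the table, 60 g. The point is its centre, 35 mm above its underside. Its z axis is its upright axis.
- bottle_mid (a point): The tall bottle: white plastic, closed, 100 mm tall in all; straight body 50 mm in diameter up to 68 mm, then a shoulder and a grey cap 28 mm in diameter; loose, upright, about 140 g. The point is its centre, 50 mm above its underside. Its z axis is its upright axis.
- jar_mid (a point): The squat jar: white plastic, closed, 58 mm in diameter, 56 mm tall, with a grey screw lid as wide as the jar (57 mm); loose, upright, about 130 g. The point is its centre, 28 mm above its underside. Its z axis is its upright axis.
- tester_mid (a point): Pen-type pH tester, flat white bar, grey cap at +x end; 165 (x) x 34 (y) x 24 mm (z), 100 g, loose; point at its centre, 12 mm up. Starts under the clear lid, mid-case, along the case's width, in a foam pocket: floor 28, foam top 40, tester top 52, case rim 46 mm above the table. At its middle the foam is cut to the floor, 44 mm along it and 60 mm either side of its centre line, for fingers.
- case_lid (a joint): Lid angle of the fixed black instrument case (180 deep, 230 wide, 46 mm tall without lid). 0 shut; opens up and back to its stop at 1.9 rad. Clear cover 26 mm high, 0.28 kg, free hinge along the case's back top edge, 46 mm above the table: let go below about 1.4 rad it falls shut, beyond that it falls open against the stop and stays.
- case_tab (a point): Black pull tab, mid front edge of the lid: tongue 30 wide (y), 8 thick (z), sticking out 34 mm. Point in the tab 22 mm before the case front; lid shut: 50 mm above the table, x towards the hinge, y to the case's left, z up; axes turn with the lid. Hinge line parallel to y through +202 mm x, -4 mm z from here. Pinch its side edges from above (free space below); it pivots between the fingers.
- cup: White plastic cup, 68 mm across the rim, 85 mm tall, loose; bystander to be left alone. Origin at the centre of its underside.
- flask: Stoppered conical glass flask, 64 mm across its base, 118 mm tall, loose; bystander to be left alone. Origin at the centre of its underside.
- meter: Grey handheld meter with a display and nine keys, lying flat, 165 x 74 x 34 mm (x is its length), loose; bystander to be left alone. Origin at the centre of its underside.
Things that resemble listed ones, but are neither listed nor needed, are in the scene too. Leave any brown look-alike of the part that bears jar_mid alone.

How it is judged:
By the outcome, as a careful person would: the job done as asked, in the order asked, and still so for the second after the job is handed in, with the robot touching nothing.
It also fails if it takes over 109 s, if anything falls off the work surface, if the arm or the gripper's body presses on something with over 40 N, if the wrist force passes 120 N, or if a joint passes its speed limit or range.

## Working session

There is one attempt and no reset: what is moved stays moved. The work goes in short steps, Python scripts to look and compute and a tool call to move; the robot and the scene stay as the last step left them, time stands still between calls to the robot, and variables do not carry over. Pictures are saved under pics/ and viewed, about 12 in all and at most 16, crops included, and the job is handed in when it is done.

Besides the shell and the picture viewer there is one more tool, called after ">>>" as a command line: name --argument value ..., lists and objects as JSON in quotes. step_arm: Moves the arm, as the interface text tells. Its arguments: {"type":"object","properties":{"targets":{"type":"string"},"grip_force":{"type":"number"}},"required":["targets"]}

```bash
mkdir -p pics; cat > h.py <<'E'
from cell import *
import numpy as np, cv2
from scipy.spatial.transform import Rotation as R
def save(cam,name):
    f=grab_frame(cam); cv2.imwrite('pics/'+name,cv2.cvtColor(f['pixels'],cv2.COLOR_RGB2BGR)); return f
def K(f): return np.array([[f['fx'],0,f['cx']],[0,f['fy'],f['cy']],[0,0,1.]])
def proj(f,P):
    T=np.linalg.inv(f['extrinsics']); r=cv2.Rodrigues(T[:3,:3])[0]
    return cv2.projectPoints(np.array(P,float).reshape(-1,3),r,T[:3,3],K(f),np.array(f['D'],float))[0].reshape(-1,2)
def ray(f,uv,z):
    n=cv2.undistortPoints(np.array(uv,float).reshape(-1,1,2),K(f),np.array(f['D'],float)).reshape(-1,2)
    d=np.c_[n,np.ones(len(n))]@f['extrinsics'][:3,:3].T; o=f['extrinsics'][:3,3]
    return o+d*((z-o[2])/d[:,2])[:,None]
E
python3 - <<'E'
from h import *
s=observe(); print(s['clock'],s['ee_pos'],s['tool_rot'],s['finger_gap'],R.from_euler('xyz',s['tool_rot']).as_matrix().round(3).tolist())
for c in('scene','top'):
    f=save(c,c+'0.png'); print(c,f['extrinsics'].round(2).tolist())
    for l in('stirrer_plate','beaker_mid','bottle_mid','jar_mid','tester_mid','case_lid','case_tab','cup','flask','meter'):
        if l!='case_lid':
            print(l,[(np.round(d['centre']).astype(int).tolist(),round(d['conf'],2),proj(f,d['centre'])[0].astype(int).tolist()) for d in pinpoint(c,l)])
E
```

```text
0.0 [ 260.77563545 -567.29615808  191.41755204] [3.11785182 1.56916595 1.97787757] 85.29331544586519 [[-0.001, 0.909, 0.418], [0.001, 0.418, -0.909], [-1.0, 0.0, -0.002]]
scene [[0.85, 0.31, -0.42, 985.27], [0.52, -0.54, 0.66, -761.46], [-0.02, -0.78, -0.63, 729.17], [0.0, 0.0, 0.0, 1.0]]
stirrer_plate [([588, -96, 55], 0.94, [295, 221])]
beaker_mid [([434, -332, 34], 0.8, [178, 267])]
bottle_mid [([670, 47, 49], 0.85, [353, 201]), ([730, -120, -4], 0.56, [344, 268]), ([435, -333, 34], 0.26, [178, 267])]
jar_mid [([588, -398, 26], 0.76, [215, 321]), ([591, -499, 29], 0.76, [182, 360])]
tester_mid []
case_tab [([395, 307, 51], 0.71, [307, 128])]
cup [([728, -124, -1], 0.61, [343, 268])]
flask [([703, -356, 2], 0.76, [277, 339])]
meter [([731, 274, 3], 0.79, [405, 178])]
top [[-0.01, -1.0, 0.05, 490.83], [-1.0, 0.01, 0.01, -82.01], [-0.01, -0.05, -1.0, 1583.26], [0.0, 0.0, 0.0, 1.0]]
stirrer_plate [([588, -95, 49], 0.94, [288, 200])]
beaker_mid []
bottle_mid [([668, 55, 52], 0.77, [238, 174])]
jar_mid [([583, -401, 26], 0.81, [388, 201]), ([591, -495, 28], 0.66, [418, 198])]
tester_mid []
case_tab [([403, 308, 46], 0.95, [156, 261])]
cup [([728, -119, 1], 0.77, [295, 156])]
flask [([698, -363, 0], 0.81, [373, 165])]
meter [([733, 274, -3], 0.69, [171, 156])]
```

View pics/top0.png

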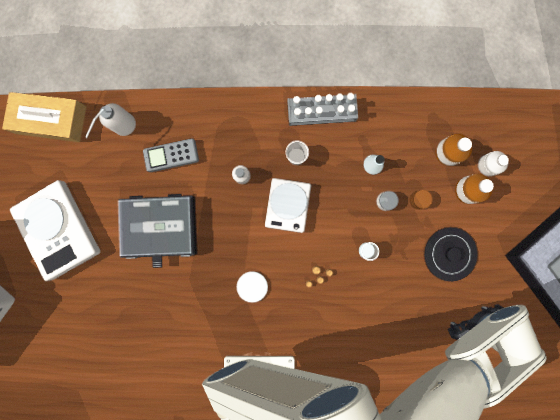

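View pics/scene0.png

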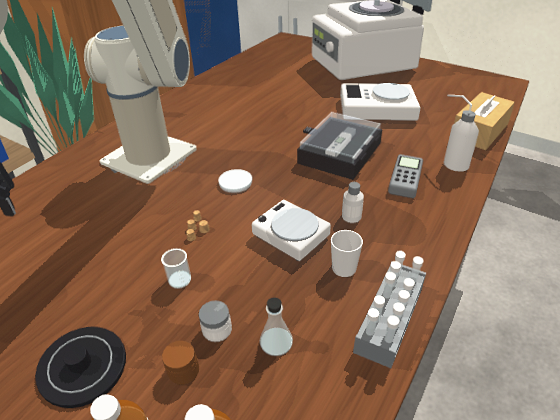

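Top view: the stirrer is at (288,200) with its controls towards the robot, the beaker at (369,251), the bottle at (240,174), and the case at (157,227) with its tab at (156,261). There are two jar candidates: the grey-lidded white one at (388,201) and a brown one at (423,200). The white one fits and the brown one is the look-alike. For the bottle, (240,174) fits: small, white, grey cap. The big grey wash bottle at (117,120) and the white/brown bottles on the right do not fit. I'll confirm this in a crop.

```bash
python3 - <<'E'
from h import *
f=save('top','top1.png'); g=save('scene','scene1.png')
a=cv2.cvtColor(f['pixels'],cv2.COLOR_RGB2BGR); b=cv2.cvtColor(g['pixels'],cv2.COLOR_RGB2BGR)
A=cv2.resize(a[140:280,225:445],None,fx=3.6,fy=3.6,interpolation=cv2.INTER_CUBIC)[:,:]
cv2.imwrite('pics/crop1.png',A)
def rect(f,c,l,z):
    for d in silhouettes(c,l)[:2]:
        m=d['pixels'].astype(np.uint8); 
        cs=max(cv2.findContours(m,0,2)[0],key=cv2.contourArea).reshape(-1,2)
        P=ray(f,cs,z)[:,:2].astype(np.float32); r=cv2.minAreaRect(P); print(c,l,round(d['conf'],2),m.sum(),np.round(r[0]),np.round(r[1]),round(r[2],1),proj(f,[*r[0],z])[0].astype(int))
for l,z in(('stirrer_plate',40),('case_lid',60),('tester_mid',52),('jar_mid',56),('beaker_mid',70),('bottle_mid',90)): rect(f,'top',l,z)
for l in('beaker_mid','stirrer_plate','case_tab'):
  for c in('top','scene'): print(l,c,[(np.round(d['centre']),round(d['conf'],2)) for d in pinpoint(c,l)])
E
```

```text
top stirrer_plate 0.93 1944 [572. -89.] [121. 154.] 79.4 [286 205]
top stirrer_plate 0.72 364 [ 697. -355.] [65. 62.] 88.7 [373 164]
top case_lid 0.67 350 [ 694. -353.] [61. 61.] 88.9 [374 163]
top case_lid 0.55 4614 [494. 305.] [212. 236.] 1.4 [156 231]
top jar_mid 0.82 323 [ 581. -389.] [55. 63.] 25.8 [386 201]
top jar_mid 0.57 355 [ 587. -492.] [68. 58.] 89.6 [420 199]
top beaker_mid 0.79 310 [ 435. -332.] [60. 50.] 89.4 [369 250]
top bottle_mid 0.52 254 [662.  46.] [50. 50.] 89.5 [240 174]
top bottle_mid 0.47 420 [ 726. -119.] [62. 68.] 89.5 [296 152]
beaker_mid top [(array([ 430., -336.,   36.]), 0.53)]
beaker_mid scene [(array([ 437., -333.,   37.]), 0.95)]
stirrer_plate top [(array([586., -94.,  52.]), 0.68), (array([400., 306.,  46.]), 0.3)]
stirrer_plate scene [(array([588., -94.,  57.]), 0.92), (array([668.,  48.,  50.]), 0.38)]
case_tab top [(array([404., 308.,  44.]), 0.78)]
case_tab scene [(array([399., 307.,  51.]), 0.9), (array([587., -96.,  53.]), 0.56)]
```

View pics/crop1.png

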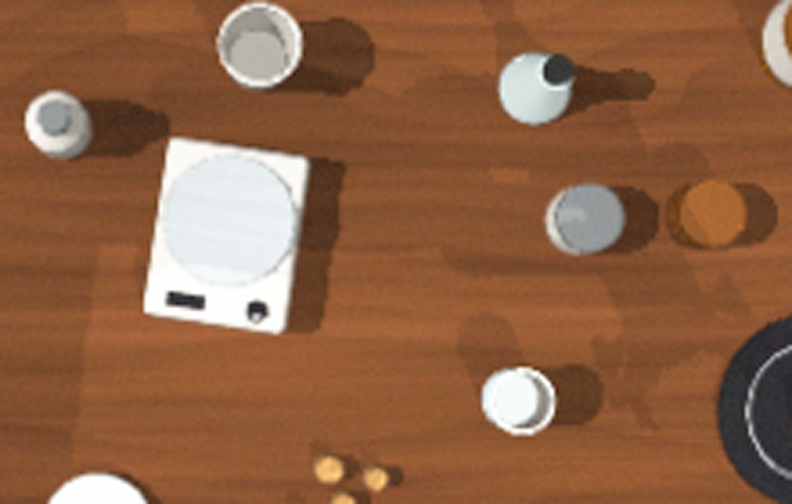

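The crop confirms the picks: the grey-lidded jar is at crop (585,218), the brown look-alike at (712,213), the bottle at (55,122) and the beaker at (518,400). The stirrer's yaw is about −9°. Moving over the beaker.

>>> step_arm --targets "0 0.032 -0.0175 0 0; 0 0.032 -0.0175 0 0; 0 0.032 -0.0175 0 0; 0 0.032 -0.0175 0 0; 0 0.032 -0.0175 0 0" --grip_force 30

```text
clock: 2.12
ee_pos: [369.7, -423.5, 191.9]
tool_rot: [-0.296, 1.566, -1.447]
contact_force: [0.7, 0.0, 0.5]
finger_gap: 85.4
```

>>> step_arm --targets "0 0.032 -0.0175 0 0; 0 0.032 -0.0175 0 0; 0 0.032 -0.0175 0 0; 0 0 0 -0.12 0; 0 0 0 -0.12 0"

```text
clock: 2.53
ee_pos: [442.5, -326.0, 192.5]
tool_rot: [-0.052, 1.566, -0.955]
contact_force: [-0.3, 0.6, 0.6]
finger_gap: 85.5
```

>>> step_arm --targets "0 0 0 -0.12 0; 0 0 0 -0.12 0; 0 0 0 -0.12 0; 0 0 0 -0.12 0; 0 0 0 -0.12 0"

```text
clock: 2.95
ee_pos: [444.4, -323.6, 193.0]
tool_rot: [-0.581, 1.565, -0.861]
contact_force: [0.7, -0.1, 0.2]
finger_gap: 85.1
```

```bash
cat >> h.py <<'E'
def pose():
    s=observe(); M=R.from_euler('xyz',s['tool_rot']).as_matrix()
    print('t',round(s['clock'],2),'tcp',np.round(s['ee_pos'],1),'zyaw',round(np.degrees(np.arctan2(M[1,2],M[0,2])),1),'x',M[:,0].round(3),'gap',round(s['finger_gap'],1),'F',np.round(s['contact_force'],1),'q',np.round(s['joints'],2)); return np.array(s['ee_pos']),M
def goto(P,zyaw=None):
    p,M=pose(); d=M.T@(np.array(P,float)-p); print('shift mm tool xyz',d.round(1))
    if zyaw is not None:
        a=zyaw-np.degrees(np.arctan2(M[1,2],M[0,2])); a=(a+90)%180-90; print('twist',round(-np.radians(a),3))
E
python3 - <<'E'
from h import *
c=np.array([[145,312],[172,138],[308,160],[282,333]])/3.6+[225,140]
f=grab_frame('top')
for z in(40,48):
    P=ray(f,c-0.4,z)[:,:2]; print(z,P.round(1).tolist(), P.mean(0).round(1)); 
    print(np.degrees([np.arctan2(*(P[1]-P[0])[::-1]),np.arctan2(*(P[2]-P[3])[::-1]),np.arctan2(*(P[1]-P[2])[::-1])-np.pi/2,np.arctan2(*(P[0]-P[3])[::-1])-np.pi/2]).round(1))
save('wrist','w1.png')
print(pinpoint('wrist','beaker_mid')[:2])
goto([435,-333,26],-9.5)
E
```

```text
40 [[509.7, -22.7], [656.3, -46.3], [636.8, -160.9], [491.2, -137.6]] [573.5 -91.9]
[-9.1 -9.1 -9.7 -9.1]
48 [[509.6, -23.0], [655.5, -46.5], [636.0, -160.5], [491.2, -137.4]] [573.1 -91.8]
[-9.1 -9.1 -9.7 -9.1]
[{'centre': [435.3, -331.9, 33.6], 'conf': 0.84}]
t 3.1 tcp [ 444.3 -323.7  193. ] zyaw -16.6 x [ 0.004 -0.004 -1.   ] gap 85.3 F [ 0.6 -0.4 -0.4] q [-0.65  0.31  1.8  -0.    1.03 -0.36]
shift mm tool xyz [167.  -11.1  -7. ]
twist -0.124
```

View pics/w1.png

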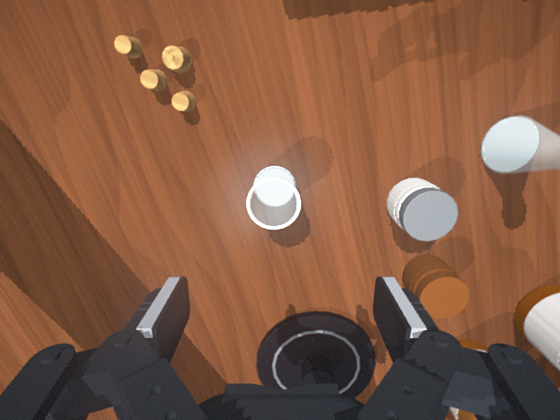

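Wrist view: the beaker's rim is at (273,203) between the fingers, with the jar on the right at (425,210). The estimate agrees. Grasping the beaker.

>>> step_arm --targets "0.03 -0.011 -0.007 0 0; 0.035 0 0 -0.12 0; 0.035 0 0 0 0; 0.035 0 0 0 0; 0.027 0 0 0 0"

```text
clock: 3.52
ee_pos: [442.4, -339.7, 34.5]
tool_rot: [-0.527, 1.544, -0.713]
contact_force: [0.3, 0.3, 0.1]
finger_gap: 85.5
```

```bash
python3 - <<'E'
from h import *
goto([435.3,-332.3,27],-9.2)
E
```

```text
t 3.52 tcp [ 442.4 -339.7   34.5] zyaw -10.7 x [ 0.02  -0.018 -1.   ] gap 85.5 F [0.3 0.3 0.1] q [-0.68  0.55  1.89 -0.    0.68 -0.49]
shift mm tool xyz [ 7.2  6.  -8.6]
twist -0.026
```

>>> step_arm --targets "0.007 0.006 -0.0085 -0.026 0; 0 0 0 0 0; 0 0 0 0 255; 0 0 0 0 255; 0 0 0 0 255" --grip_force 30

```text
clock: 3.93
ee_pos: [432.9, -330.9, 21.6]
tool_rot: [-0.556, 1.552, -0.732]
contact_force: [0.2, 0.1, 1.8]
finger_gap: 52.1
```

>>> step_arm --targets "0 0 0 0 255; 0 0 0 0 255; 0 0 0 0 255; 0 0 0 0 255; 0 0 0 0 255"

```text
clock: 4.35
ee_pos: [436.3, -333.7, 25.9]
tool_rot: [-0.535, 1.544, -0.715]
contact_force: [0.2, 0.4, -0.7]
finger_gap: 49.6
```

```bash
python3 - <<'E'
from h import *
goto([586,-94.5,80],-9.2)
E
```

```text
t 4.35 tcp [ 436.3 -333.7   25.9] zyaw -10.3 x [ 0.021 -0.018 -1.   ] gap 49.6 F [ 0.2  0.4 -0.7] q [-0.67  0.55  1.91 -0.    0.65 -0.49]
shift mm tool xyz [-55.2 261.4 105.8]
twist -0.019
```

>>> step_arm --targets "-0.03 0 0 0 255; -0.03 0 0 0 255; -0.03 0.01 0.004 0 255; 0 0.03 0.012 0 255; 0 0.031 0.0127 0 255"

```text
clock: 4.77
ee_pos: [473.5, -269.2, 118.5]
tool_rot: [-0.549, 1.547, -0.736]
contact_force: [0.0, 0.7, -1.4]
finger_gap: 49.2
```

>>> step_arm --targets "0 0.031 0.0127 0 255; 0 0.031 0.0127 0 255; 0 0.031 0.0127 0 255; 0 0.031 0.0127 0 255; 0 0.031 0.0127 0 255"

```text
clock: 5.18
ee_pos: [569.1, -123.7, 121.2]
tool_rot: [-0.492, 1.541, -0.684]
contact_force: [1.3, -0.5, -0.4]
finger_gap: 49.2
```

```bash
python3 - <<'E'
from h import *
goto([586,-94.5,79],-9.2)
f=save('top','t2.png'); save('scene','s2.png')
print(pinpoint('top','beaker_mid')[:1],pinpoint('scene','beaker_mid')[:1])
E
```

```text
t 5.18 tcp [ 569.1 -123.7  121.2] zyaw -11.0 x [ 0.023 -0.019 -1.   ] gap 49.2 F [ 1.3 -0.5 -0.4] q [-0.23  0.44  1.8  -0.02  0.88 -0.02]
shift mm tool xyz [42.  32.5  9.9]
twist -0.031
[] [{'centre': [572.9, -119.0, 137.4], 'conf': 0.95}]
```

>>> step_arm --targets "0 0.0325 0.01 -0.03 255; 0.015 0 0 0 255; 0.012 0 0 0 255; 0 0 0 0 255; 0 0 0 0 255"

```text
clock: 5.8
ee_pos: [582.7, -98.6, 92.5]
tool_rot: [-0.602, 1.542, -0.766]
contact_force: [1.1, -0.3, -1.0]
finger_gap: 49.5
```

```bash
python3 - <<'E'
from h import *
goto([586,-94.5,79],-9.2)
f=save('wrist','w2.png'); g=grab_frame('scene')
print(pinpoint('scene','beaker_mid')[:1],pinpoint('wrist','stirrer_plate')[:1],pinpoint('wrist','beaker_mid')[:1])
E
```

```text
t 5.8 tcp [582.7 -98.6  92.5] zyaw -9.4 x [ 0.02 -0.02 -1.  ] gap 49.5 F [ 1.1 -0.3 -1. ] q [-0.18  0.49  1.79 -0.02  0.83 -0.  ]
shift mm tool xyz [13.5  4.8  2.3]
twist -0.003
[{'centre': [582.3, -101.3, 106.5], 'conf': 0.66}] [{'centre': [583.7, -93.2, 51.7], 'conf': 0.64}] [{'centre': [583.9, -102.5, 104.9], 'conf': 0.84}]
```

View pics/w2.png

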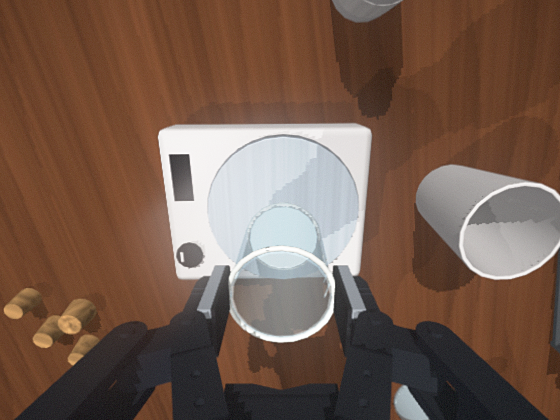

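The wrist view shows the beaker still short of the plate's centre. The plate circle's centre is about (283,205), and the beaker's base is at (283,240), to its right by about 5 mm. Correcting and lowering.

>>> step_arm --targets "0.005 0.005 0.0025 0 255; 0.005 0 0 0 255; 0.002 0 0 0 255; 0 0 0 0 255; 0 0 0 0 255"

```text
clock: 6.47
ee_pos: [588.5, -94.1, 81.5]
tool_rot: [-0.52, 1.539, -0.684]
contact_force: [-0.1, -0.2, -0.5]
finger_gap: 49.5
```

```bash
python3 - <<'E'
from h import *
goto([586,-94.5,79],-9.2)
g=grab_frame('wrist');grab_frame('scene')
print(pinpoint('scene','beaker_mid')[:1],pinpoint('wrist','beaker_mid')[:1],pinpoint('scene','stirrer_plate')[:1])
E
```

```text
t 6.47 tcp [588.5 -94.1  81.5] zyaw -9.4 x [ 0.025 -0.02  -0.999] gap 49.5 F [-0.1 -0.2 -0.5] q [-0.17  0.51  1.79 -0.02  0.81  0.01]
shift mm tool xyz [ 2.4 -0.8 -2.4]
twist -0.003
[{'centre': [587.3, -96.5, 98.0], 'conf': 0.83}] [{'centre': [588.7, -97.4, 95.6], 'conf': 0.73}] [{'centre': [587.8, -97.0, 53.1], 'conf': 0.86}]
```

>>> step_arm --targets "0.002 -0.0005 -0.0015 0 255; 0.0015 0 0 0 255; 0 0 0 0 255"

```text
clock: 6.97
ee_pos: [587.2, -94.6, 78.4]
tool_rot: [-0.5, 1.537, -0.664]
contact_force: [0.0, -0.2, -0.1]
finger_gap: 49.9
```

>>> step_arm --targets "0.0015 0 0 0 255; 0 0 0 0 255"

```text
clock: 7.13
ee_pos: [587.1, -94.7, 76.7]
tool_rot: [-0.504, 1.538, -0.668]
contact_force: [-0.4, -0.1, -0.3]
finger_gap: 49.5
```

>>> step_arm --targets "0.0015 0 0 0 255; 0 0 0 0 255"

```text
clock: 7.3
ee_pos: [587.1, -94.7, 75.0]
tool_rot: [-0.504, 1.538, -0.668]
contact_force: [-0.3, -0.1, -0.3]
finger_gap: 49.4
```

>>> step_arm --targets "0.0015 0 0 0 255; 0 0 0 0 255"

```text
clock: 7.47
ee_pos: [587.8, -95.0, 74.4]
tool_rot: [-0.494, 1.537, -0.658]
contact_force: [-1.0, 0.3, 1.1]
finger_gap: 49.3
```

>>> step_arm --targets "0.0015 0 0 0 255; 0 0 0 0 255"

```text
clock: 7.63
ee_pos: [588.3, -95.1, 74.5]
tool_rot: [-0.491, 1.536, -0.656]
contact_force: [-0.4, 0.2, -0.3]
finger_gap: 49.6
```

```bash
python3 - <<'E'
from h import *
pose()
f=save('scene','s3.png'); 
a=cv2.cvtColor(f['pixels'],cv2.COLOR_RGB2BGR)[140:280,220:400]
cv2.imwrite('pics/s3c.png',cv2.resize(a,None,fx=4,fy=4,interpolation=cv2.INTER_CUBIC))
E
```

```text
t 7.63 tcp [588.3 -95.1  74.5] zyaw -9.4 x [ 0.028 -0.021 -0.999] gap 49.6 F [-0.4  0.2 -0.3] q [-0.17  0.52  1.79 -0.02  0.8   0.01]
```

View pics/s3c.png

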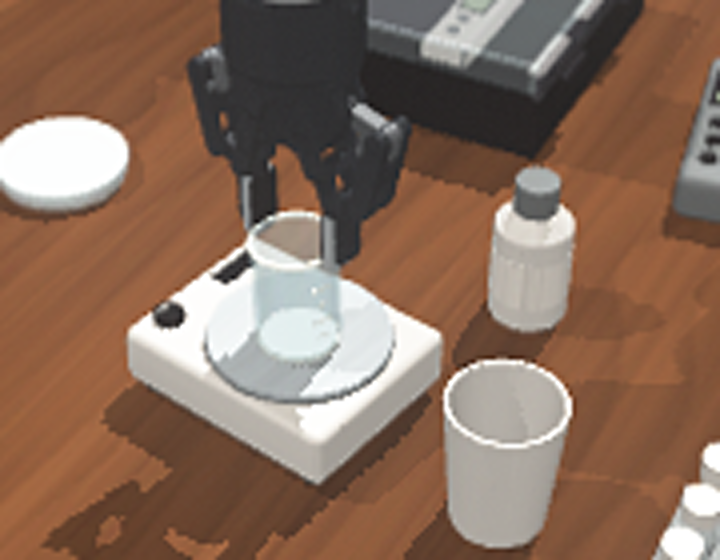

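The beaker stands on the plate, base at crop (300,335) within the disc centred about (300,338). It has touched down (z stopped at 74.5). Releasing, lifting and going over the bottle.

>>> step_arm --targets "0 0 0 0 60; 0 0 0 0 0; 0 0 0 0 0; 0 0 0 0 0; 0 0 0 0 0"

```text
clock: 8.1
ee_pos: [588.9, -95.2, 74.0]
tool_rot: [-0.47, 1.535, -0.634]
contact_force: [-0.3, -0.7, -0.5]
finger_gap: 85.2
```

>>> step_arm --targets "-0.02 0 0 0 0; -0.03 0 0 0 0; -0.03 0 0 0 0; -0.025 0 0 0 0; 0 0 0 0 0"

```text
clock: 8.52
ee_pos: [583.6, -92.5, 179.7]
tool_rot: [-0.582, 1.541, -0.746]
contact_force: [0.5, -0.1, -0.0]
finger_gap: 85.6
```

```bash
python3 - <<'E'
from h import *
p,_=pose()
for c in('scene','wrist'):
    save(c,c[0]+'4.png')
    for l in('beaker_mid','stirrer_plate','bottle_mid'): print(c,l,[(np.round(d['centre'],1),round(d['conf'],2)) for d in pinpoint(c,l)[:2]])
goto([668,49,160],-9.2)
E
```

```text
t 8.52 tcp [583.6 -92.5 179.7] zyaw -9.4 x [ 0.022 -0.02  -1.   ] gap 85.6 F [ 0.5 -0.1 -0. ] q [-0.17  0.38  1.74 -0.02  1.    0.01]
scene beaker_mid [(array([590.2, -97. ,  87.3]), 0.9)]
scene stirrer_plate [(array([586.8, -93.7,  55.6]), 0.92)]
scene bottle_mid [(array([669.8,  46.8,  49.1]), 0.61)]
wrist beaker_mid [(array([587.4, -97.1,  86.7]), 0.66)]
wrist stirrer_plate []
wrist bottle_mid [(array([666.2,  52.6,  53.2]), 0.63)]
t 8.92 tcp [580.  -92.  173.5] zyaw -9.4 x [ 0.012 -0.018 -1.   ] gap 85.3 F [0.1 1.3 0.6] q [-0.17  0.38  1.74 -0.02  1.    0.01]
shift mm tool xyz [ 11.9 153.7  63.6]
twist -0.004
```

>>> step_arm --targets "0 0.031 0.0127 0 0; 0 0.031 0.0127 0 0; 0 0.031 0.0127 0 0; 0 0.031 0.0127 0 0; 0 0.025 0.01 0 0"

```text
clock: 9.33
ee_pos: [663.2, 44.4, 167.1]
tool_rot: [-1.231, 1.551, -1.404]
contact_force: [0.4, -0.3, -0.8]
finger_gap: 85.3
```

```bash
python3 - <<'E'
from h import *
save('wrist','w5.png')
print([(np.round(d['centre'],1),round(d['conf'],2)) for d in pinpoint('wrist','bottle_mid')[:2]])
goto([668,49.5,37],-9.2)
E
```

```text
[(array([666.9,  48. ,  53.4]), 0.94)]
t 9.43 tcp [664.1  46.1 166.9] zyaw -9.7 x [ 0.004 -0.019 -1.   ] gap 85.4 F [-0.2 -0.6  0.2] q [ 0.06  0.51  1.56 -0.02  1.08  0.24]
shift mm tool xyz [129.8   6.4   2.3]
twist -0.009
```

>>> step_arm --targets "0.02 0.006 0.0015 0 0; 0.03 0 0 0 0; 0.03 0 0 0 0; 0.03 0 0 0 0; 0.014 0 0 0 0"

```text
clock: 9.85
ee_pos: [669.7, 49.5, 40.6]
tool_rot: [-0.912, 1.549, -1.079]
contact_force: [-1.8, -0.4, -0.1]
finger_gap: 85.5
```

```bash
python3 - <<'E'
from h import *
goto([667.5,49,37],-9.2)
E
```

```text
t 9.85 tcp [669.7  49.5  40.6] zyaw -9.5 x [ 0.01  -0.019 -1.   ] gap 85.5 F [-1.8 -0.4 -0.1] q [ 0.07  0.67  1.61 -0.03  0.86  0.25]
shift mm tool xyz [ 3.5 -0.8 -2.1]
twist -0.006
```

>>> step_arm --targets "0.003 -0.0008 -0.002 0 0; 0 0 0 0 255; 0 0 0 0 255; 0 0 0 0 255; 0 0 0 0 255" --grip_force 45

```text
clock: 10.27
ee_pos: [664.6, 46.3, 34.2]
tool_rot: [-1.194, 1.55, -1.362]
contact_force: [5.6, -1.1, 9.2]
finger_gap: 38.6
```

>>> step_arm --targets "0 0 0 0 255; 0 0 0 0 255; 0 0 0 0 255; 0 0 0 0 255; 0 0 0 0 255"

```text
clock: 10.68
ee_pos: [672.3, 46.2, 43.3]
tool_rot: [-0.575, 1.541, -0.743]
contact_force: [-0.2, 0.2, -1.9]
finger_gap: 26.2
```

```bash
python3 - <<'E'
from h import *
goto([607,28.5,37],-9.2)
E
```

```text
t 10.68 tcp [672.3  46.2  43.3] zyaw -9.6 x [ 0.022 -0.02  -1.   ] gap 26.2 F [-0.2  0.2 -1.9] q [ 0.06  0.66  1.61 -0.03  0.85  0.25]
shift mm tool xyz [  5.2 -28.3 -61.6]
twist -0.007
```

```bash
python3 - <<'E'
from h import *
f=save('scene','s6.png'); 
a=cv2.cvtColor(f['pixels'],cv2.COLOR_RGB2BGR)[100:250,260:440]
cv2.imwrite('pics/s6c.png',cv2.resize(a,None,fx=4,fy=4,interpolation=cv2.INTER_CUBIC))
print(pinpoint('scene','bottle_mid')[:2])
E
```

```text
[{'centre': [676.1, 47.8, 50.2], 'conf': 0.84}]
```

View pics/s6c.png

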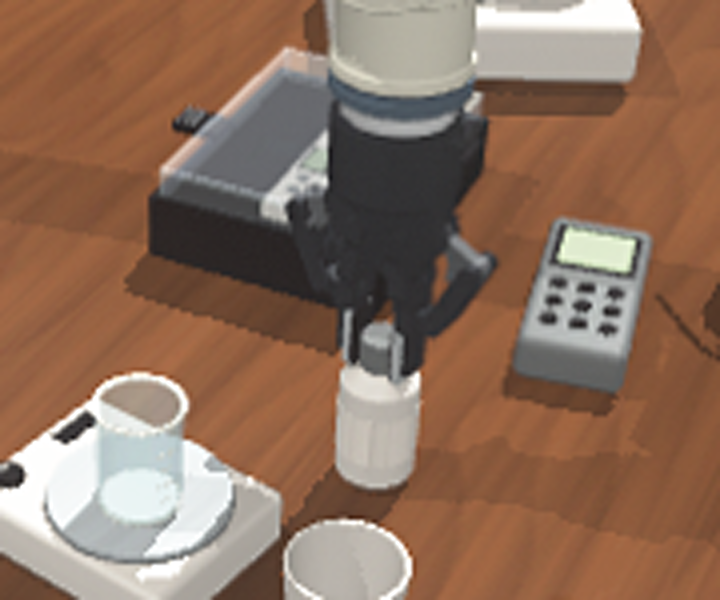

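The crop shows the fingertips at the bottle's cap (crop (378,370)) and not the body. The bottle still stands upright. The tips sit higher than the measured TCP suggests, so I'll check that with the wrist view.

>>> step_arm --targets "0 0 0 0 0; 0 0 0 0 0; 0 0 0 0 0; 0 0 0 0 0; 0 0 0 0 0"

```text
clock: 11.2
ee_pos: [671.3, 46.3, 42.2]
tool_rot: [-0.631, 1.543, -0.799]
contact_force: [-0.2, -0.2, -0.2]
finger_gap: 84.2
```

```bash
python3 - <<'E'
from h import *
p,M=pose(); f=save('wrist','w7.png')
print('cam in tool',(M.T@(f['extrinsics'][:3,3]-p)).round(1))
im=cv2.cvtColor(f['pixels'],cv2.COLOR_RGB2BGR)
for x,c in((0,(0,0,255)),(-13,(0,255,0)),(-26,(255,0,0)),(-40,(0,255,255))):
    P=[p+M@np.array([x,y,z]) for y in(-11,11) for z in(-42.6,42.6)]
    for u in proj(f,P): cv2.circle(im,(int(u[0]),int(u[1])),4,c,-1)
cv2.imwrite('pics/w7o.png',im)
for c in('wrist','scene'):
    if c=='scene': grab_frame(c)
    print([(np.round(d['centre'],1),round(d['conf'],2)) for d in pinpoint(c,'bottle_mid')[:2]])
E
```

```text
t 11.2 tcp [671.3  46.3  42.2] zyaw -9.6 x [ 0.019 -0.02  -1.   ] gap 84.2 F [-0.2 -0.2 -0.2] q [ 0.06  0.67  1.61 -0.03  0.85  0.25]
cam in tool [-181.3   85.1    1.3]
[(array([675.7,  47.3,  52. ]), 0.9)]
[(array([675.3,  45.2,  49.8]), 0.55)]
```

View pics/w7o.png

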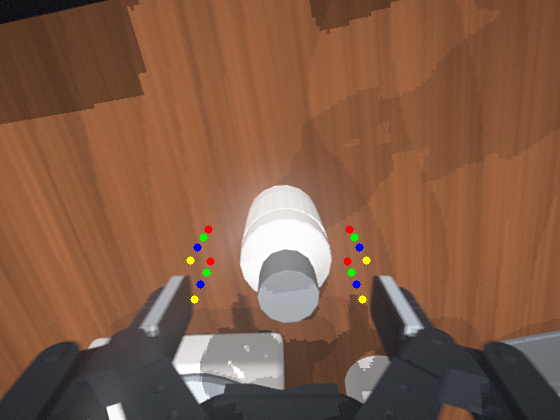

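The wrist view shows the open finger ends at (175,280) and (388,280), about 40 mm behind the reported TCP (red dots). The tips therefore stand about 30 mm higher than reported, so I'll grip lower, watching the force.

>>> step_arm --targets "0.012 0.001 0.003 0 0; 0.012 0 0 0 0; 0.006 0 0 0 0; 0 0 0 0 0"

```text
clock: 11.73
ee_pos: [675.7, 46.1, 9.4]
tool_rot: [-0.607, 1.542, -0.775]
contact_force: [-0.1, -0.7, 0.2]
finger_gap: 85.2
```

>>> step_arm --targets "0.003 0 0 0 0; 0 0 0 0 0"

```text
clock: 11.9
ee_pos: [674.7, 46.0, 4.3]
tool_rot: [-0.685, 1.544, -0.853]
contact_force: [0.5, 0.2, 0.5]
finger_gap: 85.3
```

>>> step_arm --targets "0 0 0 0 100; 0 0 0 0 255; 0 0 0 0 255; 0 0 0 0 255; 0 0 0 0 255" --grip_force 45

```text
clock: 12.32
ee_pos: [675.3, 46.0, 5.1]
tool_rot: [-0.652, 1.543, -0.82]
contact_force: [0.6, -0.3, -1.7]
finger_gap: 48.5
```

>>> step_arm --targets "0 0 0 0 255; 0 0 0 0 255; 0 0 0 0 255; 0 0 0 0 255"

```text
clock: 12.65
ee_pos: [675.2, 46.1, 5.3]
tool_rot: [-0.644, 1.543, -0.812]
contact_force: [0.5, -0.1, -1.6]
finger_gap: 48.1
```

```bash
python3 - <<'E'
from h import *
goto([607,28.5,8],-9.2)
E
```

```text
t 12.65 tcp [675.2  46.1   5.3] zyaw -9.6 x [ 0.019 -0.02  -1.   ] gap 48.1 F [ 0.5 -0.1 -1.6] q [ 0.06  0.72  1.61 -0.03  0.79  0.25]
shift mm tool xyz [ -3.6 -28.8 -64.3]
twist -0.007
```

>>> step_arm --targets "-0.012 0 0 0 255; -0.003 -0.01 -0.02 0 255; 0 -0.01 -0.023 0 255; 0 -0.009 -0.021 0 255; 0 0 0 0 255"

```text
clock: 13.07
ee_pos: [606.2, 28.4, 22.4]
tool_rot: [-0.586, 1.542, -0.754]
contact_force: [-0.4, -0.3, -2.7]
finger_gap: 48.1
```

```bash
python3 - <<'E'
from h import *
goto([607,28.5,8],-9.2)
for c in('wrist','scene','top'):
    grab_frame(c)
    for l in('bottle_mid','stirrer_plate','beaker_mid'): print(c,l,[(np.round(d['centre'],1),round(d['conf'],2)) for d in pinpoint(c,l)[:2]])
E
```

```text
t 13.07 tcp [606.2  28.4  22.4] zyaw -9.6 x [ 0.021 -0.02  -1.   ] gap 48.1 F [-0.4 -0.3 -2.7] q [ 0.04  0.62  1.77 -0.03  0.73  0.23]
shift mm tool xyz [14.4  0.5  0.5]
twist -0.007
wrist bottle_mid [(array([604.8,  31.7,  69.6]), 0.79)]
wrist stirrer_plate []
wrist beaker_mid []
scene bottle_mid [(array([611.2,  29.7,  66.8]), 0.85)]
scene stirrer_plate [(array([586.9, -98.3,  55.2]), 0.98)]
scene beaker_mid [(array([590.1, -96.6,  88.5]), 0.92)]
top bottle_mid []
top stirrer_plate [(array([586.6, -94.9,  52.2]), 0.67)]
top beaker_mid [(array([587.9, -97.7,  88.2]), 0.54)]
```

>>> step_arm --targets "0.008 -0.001 0 0 255; 0.005 0 0 0 255; 0 0 0 0 255; 0 0 0 0 255"

```text
clock: 14.0
ee_pos: [611.1, 27.9, 7.3]
tool_rot: [-0.488, 1.539, -0.655]
contact_force: [-0.3, 0.2, -1.6]
finger_gap: 48.4
```

>>> step_arm --targets "0.002 0 0 0 255; 0 0 0 0 255"

```text
clock: 14.17
ee_pos: [611.1, 27.8, 4.8]
tool_rot: [-0.497, 1.539, -0.663]
contact_force: [0.1, -1.0, -1.9]
finger_gap: 47.7
```

>>> step_arm --targets "0.002 0 0 0 255; 0 0 0 0 255"

```text
clock: 14.33
ee_pos: [611.8, 27.9, 5.2]
tool_rot: [-0.484, 1.539, -0.651]
contact_force: [0.0, -0.1, -1.0]
finger_gap: 48.0
```

>>> step_arm --targets "-0.004 0 -0.0035 0 255; 0 0 0 0 255; 0.003 0 0 0 255; 0 0 0 0 255; 0.0015 0 0 0 255"

```text
clock: 14.75
ee_pos: [608.5, 28.6, 5.6]
tool_rot: [-0.448, 1.537, -0.615]
contact_force: [0.1, -0.1, -1.4]
finger_gap: 48.5
```

```bash
python3 - <<'E'
from h import *
goto([608,29,5],-9.2)
E
```

```text
t 14.75 tcp [608.5  28.6   5.6] zyaw -9.5 x [ 0.027 -0.019 -0.999] gap 48.5 F [ 0.1 -0.1 -1.4] q [ 0.04  0.65  1.78 -0.03  0.69  0.23]
shift mm tool xyz [ 0.5  0.3 -0.6]
twist -0.006
```

>>> step_arm --targets "0.001 0 0 0 255; 0 0 0 0 100; 0 0 0 0 0; 0 0 0 0 0; 0 0 0 0 0"

```text
clock: 15.17
ee_pos: [608.7, 28.6, 4.0]
tool_rot: [-0.455, 1.538, -0.622]
contact_force: [1.4, 0.1, -0.6]
finger_gap: 84.8
```

>>> step_arm --targets "-0.02 0 0 0 0; -0.03 0 0 0 0; -0.03 0 0 0 0; -0.03 0 0 0 0; -0.02 0 0 0 0"

```text
clock: 15.58
ee_pos: [600.4, 30.8, 131.8]
tool_rot: [-0.818, 1.547, -0.985]
contact_force: [0.8, -0.7, 0.5]
finger_gap: 85.3
```

```bash
python3 - <<'E'
from h import *
grab_frame('scene');grab_frame('top');save('wrist','w8.png')
for c in('wrist','scene','top'):
  for l in('bottle_mid','jar_mid'): print(c,l,[(np.round(d['centre'],1),round(d['conf'],2)) for d in pinpoint(c,l)[:2]])
goto([585,-398,145],-9.2)
E
```

```text
wrist bottle_mid [(array([607.9,  30. ,  50.6]), 0.6)]
wrist jar_mid []
scene bottle_mid [(array([605.2,  28.8,  48.7]), 0.95)]
scene jar_mid [(array([ 588.8, -396.8,   25.3]), 0.73), (array([ 590.9, -496. ,   25.8]), 0.66)]
top bottle_mid []
top jar_mid [(array([ 590. , -497.3,   25.4]), 0.53), (array([ 588.6, -399.5,   26.6]), 0.52)]
t 16.03 tcp [598.8  30.7 128. ] zyaw -9.6 x [ 0.009 -0.02  -1.   ] gap 85.4 F [ 0.4 -0.6 -0.3] q [ 0.04  0.46  1.74 -0.03  0.93  0.23]
shift mm tool xyz [  -8.5 -425.2   57.8]
twist -0.006
```

>>> step_arm --targets "-0.015 -0.033 0.005 0 0; 0 -0.035 0.005 0 0; 0 -0.035 0.005 0 0; 0 -0.035 0.005 0 0; 0 -0.035 0.005 0 0"

```text
clock: 16.45
ee_pos: [593.3, -142.4, 141.9]
tool_rot: [-1.342, 1.553, -1.497]
contact_force: [0.4, 0.3, 0.3]
finger_gap: 85.4
```

>>> step_arm --targets "0 -0.035 0.005 0 0; 0 -0.035 0.005 0 0; 0 -0.035 0.005 0 0; 0 -0.035 0.005 0 0; 0 -0.035 0.005 0 0"

```text
clock: 16.87
ee_pos: [587.4, -327.0, 140.0]
tool_rot: [-1.774, 1.555, -1.929]
contact_force: [0.1, -0.6, 0.1]
finger_gap: 85.4
```

```bash
python3 - <<'E'
from h import *
goto([587,-398,145],-9.2)
E
```

```text
t 16.87 tcp [ 587.4 -327.   140. ] zyaw -8.9 x [-0.005 -0.015 -1.   ] gap 85.4 F [ 0.1 -0.6  0.1] q [-0.52  0.55  1.56 -0.02  1.04 -0.35]
shift mm tool xyz [ -4.  -70.3  10.6]
twist 0.005
```

>>> step_arm --targets "0 -0.035 0.005 0 0; 0 -0.035 0.005 0 0; 0 0 0 0 0"

```text
clock: 17.12
ee_pos: [584.0, -407.4, 137.8]
tool_rot: [-1.895, 1.554, -2.055]
contact_force: [-0.2, 0.7, 0.2]
finger_gap: 85.3
```

```bash
python3 - <<'E'
from h import *
save('wrist','w9.png')
print([(np.round(d['centre'],1),round(d['conf'],2)) for d in pinpoint('wrist','jar_mid')[:2]])
goto([588,-398,-8],-9.2)
E
```

```text
[(array([ 585.8, -497.4,   27. ]), 0.74), (array([ 583.6, -404.1,   25.8]), 0.62)]
t 17.22 tcp [ 583.8 -402.2  137. ] zyaw -9.1 x [-0.01  -0.011 -1.   ] gap 85.5 F [-0.6 -0.2 -0.1] q [-0.61  0.6   1.46 -0.02  1.08 -0.45]
shift mm tool xyz [144.9   6.6   4.6]
twist 0.002
```

View pics/w9.png

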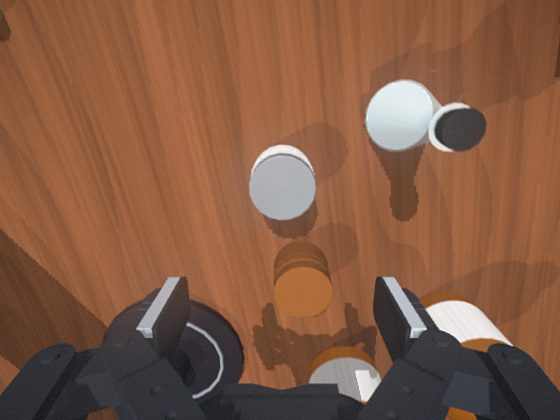

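The wrist view shows the grey-lidded jar at (283,188), centred between the fingers. The brown one is at (302,285), off to the side. Descending on the grey-lidded jar.

>>> step_arm --targets "0.025 0.005 0.003 0 0; 0.03 0 0 0 0; 0.025 0 0 0 0; 0 0 0 0 0"

```text
clock: 17.55
ee_pos: [587.9, -393.9, 54.6]
tool_rot: [-2.142, 1.557, -2.298]
contact_force: [-1.1, 1.1, -1.8]
finger_gap: 85.5
```

```bash
python3 - <<'E'
from h import *
grab_frame('wrist'); grab_frame('top')
for c in('wrist','top'):print([(np.round(d['centre'],1),round(d['conf'],2)) for d in pinpoint(c,'jar_mid')[:2]])
goto([586.5,-399.5,-5],-9.2)
E
```

```text
[(array([ 586.6, -399.4,   25.6]), 0.59)]
[]
t 17.75 tcp [ 592.1 -397.6   61.9] zyaw -9.0 x [-0.    -0.017 -1.   ] gap 85.2 F [-0.3 -0.4 -0.2] q [-0.6   0.69  1.5  -0.02  0.94 -0.43]
shift mm tool xyz [66.9 -1.7 -5.4]
twist 0.004
```

>>> step_arm --targets "0.02 -0.0015 -0.005 0 0; 0.02 0 0 0 0; 0.012 0 0 0 0; 0 0 0 0 0; 0 0 0 0 0"

```text
clock: 18.17
ee_pos: [594.1, -402.3, 19.8]
tool_rot: [-0.926, 1.541, -1.081]
contact_force: [0.1, -0.3, 0.3]
finger_gap: 85.4
```

```bash
python3 - <<'E'
from h import *
goto([586.5,-399.5,-5],-9.2)
E
```

```text
t 18.17 tcp [ 594.1 -402.3   19.8] zyaw -8.9 x [ 0.014 -0.026 -1.   ] gap 85.4 F [ 0.1 -0.3  0.3] q [-0.61  0.74  1.51 -0.02  0.86 -0.44]
shift mm tool xyz [24.6  2.2 -8.4]
twist 0.006
```

>>> step_arm --targets "0.012 0.002 -0.008 0 0; 0.01 0 0 0 0; 0 0 0 0 0; 0 0 0 0 0"

```text
clock: 18.5
ee_pos: [590.6, -401.8, 2.7]
tool_rot: [-0.823, 1.534, -0.978]
contact_force: [-0.0, -0.5, 0.1]
finger_gap: 85.4
```

```bash
python3 - <<'E'
from h import *
goto([586.5,-399.5,-5],-9.2)
E
```

```text
t 18.5 tcp [ 590.6 -401.8    2.7] zyaw -8.9 x [ 0.021 -0.031 -0.999] gap 85.4 F [-0.  -0.5  0.1] q [-0.61  0.76  1.53 -0.02  0.82 -0.44]
shift mm tool xyz [ 7.5  1.9 -4.6]
twist 0.006
```

>>> step_arm --targets "0.007 0.002 -0.0045 0 0; 0 0 0 0 0; 0 0 0 0 80; 0 0 0 0 255; 0 0 0 0 255" --grip_force 45

```text
clock: 18.92
ee_pos: [588.4, -400.4, -2.2]
tool_rot: [-0.788, 1.53, -0.943]
contact_force: [1.8, -2.2, -1.9]
finger_gap: 55.4
```

>>> step_arm --targets "0 0 0 0 255; 0 0 0 0 255; 0 0 0 0 255; 0 0 0 0 255; 0 0 0 0 255"

```text
clock: 19.33
ee_pos: [588.3, -400.3, -2.3]
tool_rot: [-0.789, 1.53, -0.944]
contact_force: [-0.5, -0.1, -0.3]
finger_gap: 55.1
```

>>> step_arm --targets "-0.03 0 0 0 255; -0.03 0 0 0 255; -0.03 0 0 0 255; -0.03 0 0 0 255; -0.03 0 0 0 255"

```text
clock: 19.75
ee_pos: [578.7, -391.2, 141.3]
tool_rot: [-1.105, 1.549, -1.26]
contact_force: [-0.0, -0.1, -1.3]
finger_gap: 55.6
```

```bash
python3 - <<'E'
from h import *
save('scene','s10.png')
print([(np.round(d['centre'],1),round(d['conf'],2)) for d in pinpoint('scene','jar_mid')[:2]])
goto([513,44,150],-9.2)
E
```

```text
[(array([ 592.8, -498. ,   28.3]), 0.93), (array([ 581.1, -389.4,  167.9]), 0.72)]
t 19.85 tcp [ 582.4 -393.7  146.8] zyaw -8.9 x [ 0.016 -0.027 -0.999] gap 55.1 F [-0.7 -0.1 -0.8] q [-0.6   0.57  1.5  -0.02  1.04 -0.44]
shift mm tool xyz [ -16.3  421.6 -135.8]
twist 0.006
```

>>> step_arm --targets "0 0.035 -0.0113 0 255; 0 0.035 -0.0113 0 255; 0 0.035 -0.0113 0 255; 0 0.035 -0.0113 0 255; 0 0.035 -0.0113 0 255"

```text
clock: 20.27
ee_pos: [553.3, -214.3, 139.5]
tool_rot: [-0.844, 1.532, -1.008]
contact_force: [0.4, 1.2, -2.0]
finger_gap: 55.3
```

>>> step_arm --targets "0 0.035 -0.0113 0 255; 0 0.035 -0.0113 0 255; 0 0.035 -0.0113 0 255; 0 0.035 -0.0113 0 255; 0 0.035 -0.0113 0 255"

```text
clock: 20.68
ee_pos: [520.1, -24.0, 128.6]
tool_rot: [-0.964, 1.536, -1.13]
contact_force: [0.4, 0.2, -1.3]
finger_gap: 55.0
```

```bash
python3 - <<'E'
from h import *
goto([513,44,150],-9.2)
E
```

```text
t 20.68 tcp [520.1 -24.  128.6] zyaw -9.5 x [ 0.015 -0.031 -0.999] gap 55.0 F [ 0.4  0.2 -1.3] q [-0.05  0.35  1.92 -0.04  0.85  0.14]
shift mm tool xyz [-23.6  65.3 -17.8]
twist -0.006
```

>>> step_arm --targets "0 0.033 -0.009 0 255; 0.02 0.033 -0.009 0 255; 0.03 0 0 0 255; 0.03 0 0 0 255; 0 0 0 0 255"

```text
clock: 21.1
ee_pos: [511.2, 52.9, 42.7]
tool_rot: [-0.919, 1.538, -1.076]
contact_force: [-1.6, -1.3, -2.0]
finger_gap: 55.0
```

```bash
python3 - <<'E'
from h import *
goto([515,44,2],-9.2)
for c in('wrist','scene','top'):
    grab_frame(c)
    for l in('jar_mid','bottle_mid'): print(c,l,[(np.round(d['centre'],1),round(d['conf'],2)) for d in pinpoint(c,l)[:2]])
E
```

```text
t 21.1 tcp [511.2  52.9  42.7] zyaw -9.0 x [ 0.016 -0.029 -0.999] gap 55.0 F [-1.6 -1.3 -2. ] q [ 0.1   0.49  1.97 -0.05  0.67  0.3 ]
shift mm tool xyz [41.  -7.1  4.3]
twist 0.003
wrist jar_mid [(array([510.4,  52.2,  75.6]), 0.6)]
wrist bottle_mid [(array([608.2,  33.1,  50. ]), 0.72)]
scene jar_mid [(array([ 591.9, -497.5,   27.1]), 0.71), (array([516.2,  55. ,  79.9]), 0.58)]
scene bottle_mid [(array([608.6,  27.6,  47.9]), 0.77)]
top jar_mid [(array([ 593. , -494.8,   27. ]), 0.91)]
top bottle_mid [(array([607.6,  35.7,  54.6]), 0.81), (array([ 7.014e+02, -3.602e+02,  1.000e-01]), 0.22)]
```

>>> step_arm --targets "0.015 -0.007 0.003 0 255; 0.012 0 0 0 255; 0 0 0 0 255; 0 0 0 0 255"

```text
clock: 21.88
ee_pos: [521.2, 43.1, 23.8]
tool_rot: [-0.556, 1.529, -0.719]
contact_force: [-0.2, -0.7, -2.4]
finger_gap: 55.1
```

```bash
python3 - <<'E'
from h import *
grab_frame('wrist');grab_frame('scene')
for c in('wrist','scene'):
    for l in('jar_mid','bottle_mid'): print(c,l,[(np.round(d['centre'],1),round(d['conf'],2)) for d in pinpoint(c,l)[:2]])
goto([515,45,0],-9.2)
E
```

```text
wrist jar_mid [(array([520.7,  43.3,  54.7]), 0.97)]
wrist bottle_mid [(array([606.4,  33.3,  54. ]), 0.79)]
scene jar_mid [(array([ 590.7, -499.7,   26.8]), 0.92), (array([523. ,  47.5,  55.7]), 0.76)]
scene bottle_mid [(array([609.1,  28. ,  50.4]), 0.69)]
t 22.18 tcp [521.5  43.4  24.2] zyaw -9.2 x [ 0.033 -0.028 -0.999] gap 55.6 F [ 0.1 -1.  -2.4] q [ 0.08  0.53  1.97 -0.05  0.61  0.28]
shift mm tool xyz [23.9  1.1 -7.6]
twist -0.0
```

>>> step_arm --targets "0.008 0.001 -0.0075 0 255; 0.007 0 0 0 255; 0 0 0 0 255; 0.004 0 0 0 255; 0 0 0 0 255"

```text
clock: 22.6
ee_pos: [516.6, 45.5, 5.4]
tool_rot: [-0.491, 1.526, -0.652]
contact_force: [-0.0, -0.0, -1.6]
finger_gap: 55.0
```

```bash
python3 - <<'E'
from h import *
grab_frame('wrist');grab_frame('scene')
for c in('wrist','scene'):
    for l in('jar_mid',): print(c,l,[(np.round(d['centre'],1),round(d['conf'],2)) for d in pinpoint(c,l)[:2]])
goto([515,45,0],-9.2)
E
```

```text
wrist jar_mid [(array([511.9,  41.6,  38.8]), 0.62)]
scene jar_mid [(array([517.4,  49.2,  32.4]), 0.82), (array([ 590.9, -499.3,   28.5]), 0.76)]
t 22.8 tcp [517.1  45.5   6.1] zyaw -9.2 x [ 0.037 -0.027 -0.999] gap 55.4 F [-0.5  0.1 -2.5] q [ 0.08  0.56  1.99 -0.06  0.56  0.29]
shift mm tool xyz [ 6.  -0.7 -2.2]
twist 0.0
```

>>> step_arm --targets "0.004 0 -0.001 0 255; 0 0 0 0 255; 0.002 0 0 0 255; 0 0 0 0 255"

```text
clock: 23.13
ee_pos: [516.8, 45.5, 0.0]
tool_rot: [-0.458, 1.524, -0.619]
contact_force: [0.6, -0.2, -1.9]
finger_gap: 55.2
```

>>> step_arm --targets "0.002 0 0 0 255; 0 0 0 0 255"

```text
clock: 23.3
ee_pos: [517.1, 45.5, -1.9]
tool_rot: [-0.452, 1.524, -0.613]
contact_force: [-0.2, -0.8, -0.8]
finger_gap: 55.3
```

>>> step_arm --targets "0.002 0 0 0 255; 0 0 0 0 255"

```text
clock: 23.47
ee_pos: [518.2, 45.8, -2.3]
tool_rot: [-0.426, 1.522, -0.588]
contact_force: [0.5, -0.5, -1.9]
finger_gap: 55.1
```

>>> step_arm --targets "0 0 0 0 30; 0 0 0 0 30; 0 0 0 0 30; 0 0 0 0 30"

```text
clock: 23.8
ee_pos: [518.9, 45.8, -1.9]
tool_rot: [-0.409, 1.521, -0.57]
contact_force: [-0.5, -0.1, 0.1]
finger_gap: 75.2
```

>>> step_arm --targets "-0.02 0 0 0 30; -0.03 0 0 0 30; -0.03 0 0 0 30; -0.03 0 0 0 30; -0.025 0 0 0 30"

```text
clock: 24.22
ee_pos: [508.0, 48.8, 131.0]
tool_rot: [-0.654, 1.532, -0.815]
contact_force: [1.0, 1.3, -0.6]
finger_gap: 75.3
```

```bash
python3 - <<'E'
from h import *
for c in('wrist','scene','top'):
    f=save(c,c[0]+'11.png')
    for l in('jar_mid','bottle_mid','case_tab','stirrer_plate','beaker_mid'): print(c,l,[(np.round(d['centre'],1),round(d['conf'],2)) for d in pinpoint(c,l)[:2]])
a=cv2.cvtColor(f['pixels'],cv2.COLOR_RGB2BGR)[110:300,100:350]
cv2.imwrite('pics/t11c.png',cv2.resize(a,None,fx=3.1,fy=3.1,interpolation=cv2.INTER_CUBIC))
goto([400,307,140],90)
E
```

```text
wrist jar_mid [(array([513.2,  46.8,  30. ]), 0.57)]
wrist bottle_mid [(array([607.4,  33.3,  53.3]), 0.62)]
wrist case_tab []
wrist stirrer_plate []
wrist beaker_mid []
scene jar_mid [(array([ 591. , -497.7,   30.4]), 0.9), (array([519.9,  51.3,  26.2]), 0.82)]
scene bottle_mid [(array([606.3,  29.1,  49.2]), 0.95), (array([518. ,  49.7,  24.8]), 0.43)]
scene case_tab [(array([397.7, 305.9,  47.7]), 0.8), (array([610. ,  25.8,  49.9]), 0.68)]
scene stirrer_plate [(array([589.6, -99. ,  56.1]), 0.87)]
scene beaker_mid [(array([590.2, -97.8,  89.4]), 0.9)]
top jar_mid [(array([ 590.7, -498.4,   25.5]), 0.64)]
top bottle_mid [(array([606.7,  33.2,  50.9]), 0.56)]
top case_tab [(array([399.6, 308.6,  44.8]), 0.94)]
top stirrer_plate [(array([585.4, -94. ,  51.2]), 0.78)]
top beaker_mid [(array([ 590. , -102. ,   88.4]), 0.75)]
t 25.12 tcp [508.1  48.8 129.4] zyaw -9.2 x [ 0.026 -0.028 -0.999] gap 75.2 F [-0.5 -1.2 -1. ] q [ 0.09  0.34  1.95 -0.04  0.84  0.28]
shift mm tool xyz [ -20.7  237.1 -147.7]
twist 1.41
```

View pics/t11c.png

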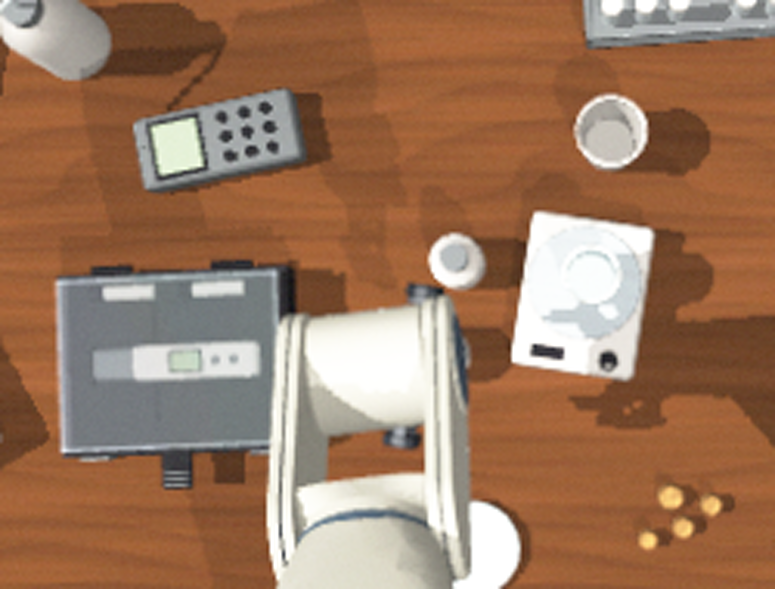

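The top crop shows the bottle at (456,262), left of the stirrer and in line with the beaker (590,275). The jar is hidden under the wrist, but the wrist network puts it at (513–519, 47–51). The case lies at (175,362) with its tab at (177,470), turned about +2°. Going to the tab.

>>> step_arm --targets "-0.01 0.034 -0.021 0 30; 0 0.034 -0.021 0 30; 0 0.034 -0.021 0 30; 0 0.034 -0.021 0 30; 0 0.034 -0.021 0 30"

```text
clock: 25.53
ee_pos: [434.7, 233.9, 133.4]
tool_rot: [-0.558, 1.529, -0.734]
contact_force: [1.0, 0.8, -0.7]
finger_gap: 75.4
```

>>> step_arm --targets "0 0.028 -0.017 0 30; 0 0 0 -0.118 30; 0 0 0 -0.118 30; 0 0 0 -0.118 30; 0 0 0 -0.118 30"

```text
clock: 25.95
ee_pos: [418.5, 274.7, 132.6]
tool_rot: [-0.969, 1.529, -0.65]
contact_force: [0.3, 0.4, -0.6]
finger_gap: 75.5
```

>>> step_arm --targets "0 0 0 -0.118 30; 0 0 0 -0.118 30; 0 0 0 -0.118 30; 0 0 0 -0.118 30; 0 0 0 -0.118 30"

```text
clock: 26.37
ee_pos: [418.2, 275.6, 132.9]
tool_rot: [-1.572, 1.529, -0.631]
contact_force: [1.4, 0.7, 0.3]
finger_gap: 75.2
```

>>> step_arm --targets "0 0 0 -0.118 30; 0 0 0 -0.118 30; 0 0 0 -0.118 30; 0 0 0 -0.118 30; 0 0 0 -0.118 30"

```text
clock: 26.78
ee_pos: [418.3, 275.8, 133.3]
tool_rot: [-2.172, 1.529, -0.611]
contact_force: [-0.2, -0.1, 0.0]
finger_gap: 75.3
```

```bash
python3 - <<'E'
from h import *
goto([399,307,4],92)
f=save('wrist','w12.png')
print([(np.round(d['centre'],1),round(d['conf'],2)) for d in pinpoint('wrist','case_tab')[:2]],[(np.round(d['centre'],1),round(d['conf'],2)) for d in pinpoint('wrist','tester_mid')[:2]])
E
```

```text
t 26.78 tcp [418.3 275.8 133.3] zyaw 89.4 x [ 0.034 -0.024 -0.999] gap 75.3 F [-0.2 -0.1  0. ] q [ 0.59  0.32  1.96 -0.05  0.85 -0.94]
shift mm tool xyz [127.8  24.1  34.1]
twist -0.045
[(array([398.7, 307.4,  50.8]), 0.57)] []
```

View pics/w12.png

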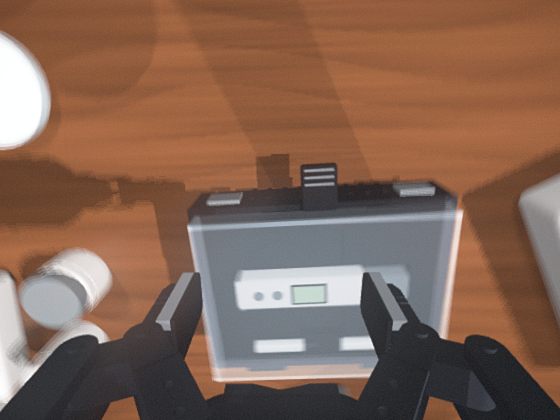

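The wrist view shows the tab at (320,185), slightly right of the centre line. The tester is seen through the lid at (315,290), with the jar upright at (65,290). Moving over the tab and down.

>>> step_arm --targets "0 0.024 0.034 0 30; 0.025 0 0 -0.045 30; 0.03 0 0 0 30; 0 0 0 0 30"

```text
clock: 27.27
ee_pos: [398.4, 312.8, 77.6]
tool_rot: [-2.028, 1.526, -0.447]
contact_force: [-0.8, -0.6, -0.4]
finger_gap: 75.4
```

```bash
python3 - <<'E'
from h import *
grab_frame('wrist');grab_frame('scene')
for c in('wrist','scene'):print([(np.round(d['centre'],1),round(d['conf'],2)) for d in pinpoint(c,'case_tab')[:2]])
goto([399,307,4],92)
E
```

```text
[(array([396.9, 308.2,  50.8]), 0.74)]
[(array([399.1, 306.8,  52.3]), 0.95)]
t 27.47 tcp [401.8 314.2  82.4] zyaw 90.6 x [ 0.046 -0.015 -0.999] gap 75.5 F [-0.1 -0.1  0. ] q [ 0.67  0.41  1.98 -0.06  0.73 -0.87]
shift mm tool xyz [78.2  6.5 -6. ]
twist -0.024
```

>>> step_arm --targets "0.02 0.004 -0.006 -0.024 30; 0.02 0 0 0 30; 0.02 0 0 0 30; 0.012 0 0 0 30; 0 0 0 0 30"

```text
clock: 27.88
ee_pos: [409.1, 310.2, 17.4]
tool_rot: [-1.675, 1.51, -0.078]
contact_force: [-0.5, -0.7, -0.1]
finger_gap: 75.1
```

```bash
python3 - <<'E'
from h import *
goto([400.5,307,4],92)
E
```

```text
t 27.88 tcp [409.1 310.2  17.4] zyaw 91.5 x [ 0.06  -0.005 -0.998] gap 75.1 F [-0.5 -0.7 -0.1] q [ 0.65  0.53  2.   -0.08  0.57 -0.88]
shift mm tool xyz [12.9  9.5 -2.9]
twist -0.008
```

>>> step_arm --targets "0.005 0.0085 -0.003 0 30; 0.005 0 0 0 30; 0 0 0 0 30; 0 0 0 0 120; 0 0 0 0 255" --grip_force 60

```text
clock: 28.3
ee_pos: [403.5, 307.8, 10.9]
tool_rot: [-1.606, 1.505, -0.012]
contact_force: [0.7, -0.5, 0.1]
finger_gap: 52.5
```

>>> step_arm --targets "0 0 0 0 255; 0 0 0 0 255; 0 0 0 0 255; 0 0 0 0 255; 0 0 0 0 255"

```text
clock: 28.72
ee_pos: [403.8, 305.4, 13.0]
tool_rot: [-1.67, 1.505, -0.073]
contact_force: [0.3, 0.8, -1.5]
finger_gap: 26.8
```

```bash
python3 - <<'E'
from h import *
pose(); f=save('scene','s13.png')
a=cv2.cvtColor(f['pixels'],cv2.COLOR_RGB2BGR)[60:210,230:430]
g=save('wrist','w13.png'); b=cv2.cvtColor(g['pixels'],cv2.COLOR_RGB2BGR)
cv2.imwrite('pics/s13c.png',np.hstack([cv2.resize(a,(440,330),interpolation=cv2.INTER_CUBIC),cv2.resize(b[150:,:],(350,330))]))
E
```

```text
t 28.72 tcp [403.8 305.4  13. ] zyaw 91.5 x [ 0.066 -0.005 -0.998] gap 26.8 F [ 0.3  0.8 -1.5] q [ 0.65  0.53  2.02 -0.09  0.54 -0.87]
```

View pics/s13c.png

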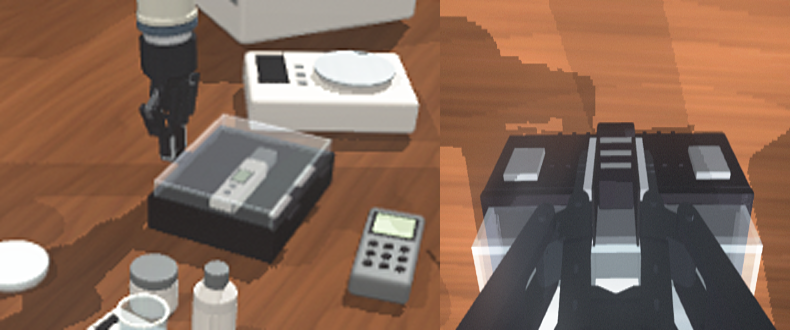

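The tab is gripped: it lies between the pads in both views (left crop (172,155), right crop (617,200)) and the gap is 26.8. Swinging the lid along the arc.

>>> step_arm --targets "-0.024 -0.0034 0 0 255; -0.0234 -0.0062 0 0 255; -0.0225 -0.009 0 0 255; -0.0213 -0.0117 0 0 255; -0.0198 -0.014 0 0 255"

```text
clock: 29.23
ee_pos: [442.1, 306.7, 126.1]
tool_rot: [-1.722, 1.504, -0.12]
contact_force: [12.2, -1.3, -11.6]
finger_gap: 24.2
```

```bash
python3 - <<'E'
from h import *
p,M=pose(); print(p-np.array([403.8,305.4,13]))
E
```

```text
t 29.23 tcp [442.1 306.7 126.1] zyaw 91.8 x [ 0.066 -0.008 -0.998] gap 24.2 F [ 12.2  -1.3 -11.6] q [ 0.61  0.37  1.91 -0.06  0.82 -0.95]
[ 38.25606576   1.31854272 113.05718726]
```

>>> step_arm --targets "-0.0178 -0.0165 0 0 255; -0.0158 -0.0184 0 0 255; -0.0134 -0.0203 0 0 255; -0.0108 -0.0217 0 0 255; -0.0082 -0.0228 0 0 255"

```text
clock: 29.65
ee_pos: [543.5, 311.4, 203.2]
tool_rot: [-1.657, 1.496, -0.054]
contact_force: [0.3, 0.6, -0.5]
finger_gap: 6.5
```

```bash
python3 - <<'E'
from h import *
p,M=pose(); print(p-np.array([403.8,305.4,13]))
f=save('scene','s14.png')
a=cv2.cvtColor(f['pixels'],cv2.COLOR_RGB2BGR)[20:230,200:480]
cv2.imwrite('pics/s14c.png',cv2.resize(a,None,fx=2.7,fy=2.7,interpolation=cv2.INTER_CUBIC))
E
```

```text
t 29.65 tcp [543.5 311.4 203.2] zyaw 91.8 x [ 0.075 -0.004 -0.997] gap 6.5 F [ 0.3  0.6 -0.5] q [ 0.52  0.38  1.67 -0.05  1.03 -1.06]
[139.70467123   5.98259755 190.23373404]
```

View pics/s14c.png

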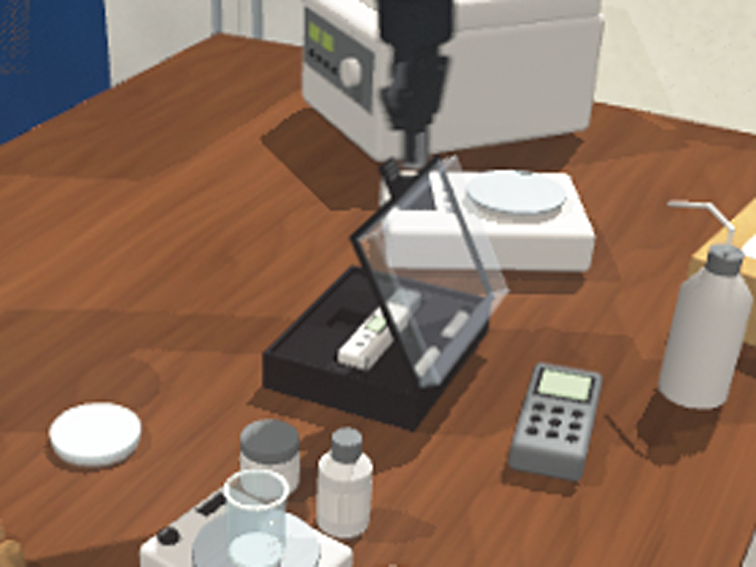

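The pinch slipped: the pads held the tab only by their tips (tab tip at crop (390,175), gap 6.5). I'll let the lid settle, then regrip about 15 mm deeper.

>>> step_arm --targets "-0.005 0 0 0 255; 0 0 0 0 255; 0 0 0 0 30; 0 0 0 0 30; 0 0 0 0 30"

```text
clock: 30.12
ee_pos: [547.7, 311.9, 210.3]
tool_rot: [-1.629, 1.491, -0.028]
contact_force: [0.2, 0.3, -0.1]
finger_gap: 35.5
```

```bash
python3 - <<'E'
from h import *
goto([402,307,90],92)
grab_frame('scene')
print([(np.round(d['centre'],1),round(d['conf'],2)) for d in pinpoint('scene','case_tab')[:2]])
E
```

```text
t 30.12 tcp [547.7 311.9 210.3] zyaw 91.7 x [ 0.08  -0.002 -0.997] gap 35.5 F [ 0.2  0.3 -0.1] q [ 0.52  0.38  1.66 -0.05  1.04 -1.06]
shift mm tool xyz [108.3 155.   -0. ]
twist -0.005
[(array([401.5, 306.9,  48.5]), 0.58)]
```

>>> step_arm --targets "-0.03 0.031 0 0 30; -0.03 0.031 0 0 30; 0 0.031 0 0 30; 0 0.031 0 0 30; 0 0.025 0 0 30"

```text
clock: 30.63
ee_pos: [392.9, 307.0, 254.9]
tool_rot: [-1.663, 1.495, -0.066]
contact_force: [-0.5, 0.4, 0.0]
finger_gap: 75.2
```

>>> step_arm --targets "0.035 0 0 0 30; 0.035 0 0 0 30; 0.035 0 0 0 30; 0.035 0 0 0 30; 0 0 0 0 30"

```text
clock: 31.05
ee_pos: [398.5, 308.5, 115.5]
tool_rot: [-1.575, 1.488, 0.029]
contact_force: [-0.6, 0.0, -1.0]
finger_gap: 75.4
```

```bash
python3 - <<'E'
from h import *
goto([403,307,-2],92)
grab_frame('scene');grab_frame('wrist')
for c in('wrist','scene'):print([(np.round(d['centre'],1),round(d['conf'],2)) for d in pinpoint(c,'case_tab')[:2]])
E
```

```text
t 31.05 tcp [398.5 308.5 115.5] zyaw 91.9 x [ 0.082  0.002 -0.997] gap 75.4 F [-0.6  0.  -1. ] q [ 0.67  0.33  2.   -0.07  0.75 -0.88]
shift mm tool xyz [117.5   5.3  -1.6]
twist -0.002
[(array([402.1, 306.3,  51. ]), 0.82)]
[(array([399.5, 307.2,  50. ]), 0.63)]
```

>>> step_arm --targets "0.03 0.005 -0.0015 0 30; 0.03 0 0 0 30; 0.02 0 0 0 30; 0.01 0 0 0 30; 0 0 0 0 30"

```text
clock: 31.67
ee_pos: [416.8, 319.4, 43.5]
tool_rot: [-1.375, 1.454, 0.228]
contact_force: [0.7, 0.1, 0.4]
finger_gap: 75.3
```

```bash
python3 - <<'E'
from h import *
goto([403,307,-2],92)
E
```

```text
t 31.67 tcp [416.8 319.4  43.5] zyaw 91.9 x [ 0.113  0.026 -0.993] gap 75.3 F [0.7 0.1 0.4] q [ 0.66  0.47  2.02 -0.09  0.55 -0.86]
shift mm tool xyz [ 43.3  19.2 -12.9]
twist -0.002
```

>>> step_arm --targets "-0.04 0.008 -0.006 0 30; -0.04 0 0 0 30; -0.04 0 0 0 30; -0.04 0 0 0 30; 0 0 0 0 30"

```text
clock: 32.08
ee_pos: [390.5, 309.2, 209.6]
tool_rot: [-1.391, 1.46, 0.212]
contact_force: [1.0, 0.7, 0.5]
finger_gap: 75.4
```

```bash
python3 - <<'E'
from h import *
pose()
E
```

```text
t 32.08 tcp [390.5 309.2 209.6] zyaw 91.9 x [ 0.108  0.023 -0.994] gap 75.4 F [1.  0.7 0.5] q [ 0.68  0.16  1.96 -0.06  0.92 -0.89]
```

>>> step_arm --targets "0.02 0 0 0 30; 0.02 0 0 0 30; 0.02 0 0 0 30; 0.02 0 0 0 30; 0.02 0 0 0 30"

```text
clock: 32.5
ee_pos: [412.3, 320.9, 129.8]
tool_rot: [-1.266, 1.422, 0.337]
contact_force: [-0.5, 0.8, -0.5]
finger_gap: 75.6
```

```bash
python3 - <<'E'
from h import *
pose()
E
```

```text
t 32.5 tcp [412.3 320.9 129.8] zyaw 92.0 x [ 0.14   0.049 -0.989] gap 75.6 F [-0.5  0.8 -0.5] q [ 0.67  0.3   2.01 -0.08  0.69 -0.88]
```

```bash
cat > hold.py <<'E'
from h import *
import sys
for _ in range(int(sys.argv[1])): grab_frame('scene')
pose()
E
python3 hold.py 3
```

```text
t 32.65 tcp [411.  319.8 128.6] zyaw 92.0 x [ 0.136  0.046 -0.99 ] gap 75.2 F [0.4 0.3 0.7] q [ 0.67  0.31  2.01 -0.08  0.7  -0.88]
```

>>> step_arm --targets "-0.02 0 0 0 30; -0.02 0 0 0 30; -0.02 0 0 0 30; -0.02 0 0 0 30; -0.02 0 0 0 30"

```text
clock: 33.07
ee_pos: [396.1, 314.7, 237.0]
tool_rot: [-1.273, 1.427, 0.329]
contact_force: [0.4, -0.1, -0.5]
finger_gap: 75.2
```

```bash
python3 hold.py 3
```

```text
t 33.22 tcp [397.3 315.7 237.7] zyaw 92.0 x [ 0.139  0.049 -0.989] gap 75.6 F [ 0.5 -0.4 -0.2] q [ 0.68  0.12  1.94 -0.06  0.94 -0.89]
```

>>> step_arm --targets "0.04 0 0 0 30"

```text
clock: 33.3
ee_pos: [406.5, 320.8, 205.1]
tool_rot: [-1.234, 1.409, 0.368]
contact_force: [2.0, 0.9, -0.4]
finger_gap: 75.4
```

```bash
python3 hold.py 3
```

```text
t 33.45 tcp [401.2 316.2 196.4] zyaw 91.9 x [ 0.135  0.046 -0.99 ] gap 75.2 F [-0.5  0.2  0.1] q [ 0.68  0.19  1.97 -0.07  0.85 -0.89]
```

>>> step_arm --targets "-0.04 0 0 0 30; 0 0 0 0 30"

```text
clock: 33.62
ee_pos: [394.4, 313.3, 236.2]
tool_rot: [-1.294, 1.434, 0.308]
contact_force: [1.9, 1.3, 1.9]
finger_gap: 75.5
```

```bash
python3 hold.py 2
```

```text
t 33.72 tcp [392.6 311.7 231.9] zyaw 91.9 x [ 0.126  0.038 -0.991] gap 75.2 F [ 0.2  1.1 -0.1] q [ 0.68  0.13  1.94 -0.06  0.95 -0.89]
```

>>> step_arm --targets "0 -0.04 0 0 30; 0 0 0 0 30"

```text
clock: 33.88
ee_pos: [431.7, 312.8, 238.0]
tool_rot: [-1.308, 1.44, 0.296]
contact_force: [0.7, 0.0, 1.3]
finger_gap: 75.1
```

```bash
python3 hold.py 2
```

```text
t 33.98 tcp [426.8 311.  235.7] zyaw 92.0 x [ 0.119  0.035 -0.992] gap 75.3 F [-0.7 -0.3 -1.2] q [ 0.63  0.17  1.88 -0.05  0.97 -0.94]
```

>>> step_arm --targets "0 0.04 0 0 30; 0 0 0 0 30"

```text
clock: 34.15
ee_pos: [385.2, 308.4, 229.5]
tool_rot: [-1.328, 1.45, 0.273]
contact_force: [-0.2, -0.2, -1.5]
finger_gap: 75.5
```

```bash
python3 hold.py 2
```

```text
t 34.25 tcp [390.2 310.9 231.9] zyaw 91.9 x [ 0.123  0.037 -0.992] gap 75.3 F [-0.9 -0.3  0.2] q [ 0.68  0.13  1.95 -0.06  0.95 -0.89]
```

>>> step_arm --targets "-0.04 0 0 0 30; 0 0 0 0 30; -0.04 0 0 0 30; 0 0 0 0 30"

```text
clock: 34.58
ee_pos: [380.6, 308.2, 309.4]
tool_rot: [-1.32, 1.444, 0.283]
contact_force: [0.7, 0.9, 1.8]
finger_gap: 75.1
```

>>> step_arm --targets "-0.04 0 0 0 30; 0 0 0 0 30; -0.04 0 0 0 30; 0 0 0 0 30"

```text
clock: 34.92
ee_pos: [373.0, 306.4, 384.5]
tool_rot: [-1.3, 1.438, 0.303]
contact_force: [1.1, 0.2, 1.4]
finger_gap: 75.2
```

```bash
python3 hold.py 1
```

```text
t 34.97 tcp [371.8 305.3 380.7] zyaw 92.0 x [ 0.122  0.036 -0.992] gap 75.7 F [ 0.3 -0.2 -0.8] q [ 0.7  -0.04  1.78 -0.05  1.29 -0.89]
```

>>> step_arm --targets "0.041 0 0 0 30"

```text
clock: 35.05
ee_pos: [380.6, 309.9, 347.5]
tool_rot: [-1.273, 1.428, 0.33]
contact_force: [1.7, 1.2, 0.1]
finger_gap: 75.3
```

```bash
python3 hold.py 1
```

```text
t 35.1 tcp [376.9 306.5 335.6] zyaw 92.0 x [ 0.122  0.036 -0.992] gap 75.8 F [-2.1 -1.2 -7.7] q [ 0.69 -0.    1.84 -0.05  1.19 -0.89]
```

>>> step_arm --targets "0.041 0 0 0 30"

```text
clock: 35.18
ee_pos: [383.6, 309.6, 302.5]
tool_rot: [-1.294, 1.436, 0.309]
contact_force: [1.5, 2.0, 1.3]
finger_gap: 75.4
```

```bash
python3 hold.py 1
```

```text
t 35.23 tcp [379.7 306.  291.7] zyaw 92.0 x [ 0.117  0.031 -0.993] gap 75.4 F [-1.8 -1.8 -8.4] q [ 0.69  0.04  1.89 -0.06  1.1  -0.89]
```

>>> step_arm --targets "0.041 0 0 0 30"

```text
clock: 35.32
ee_pos: [385.7, 308.7, 260.0]
tool_rot: [-1.324, 1.445, 0.279]
contact_force: [1.0, 1.9, 1.5]
finger_gap: 75.4
```

```bash
python3 hold.py 1
```

```text
t 35.37 tcp [381.7 305.1 250.2] zyaw 91.9 x [ 0.109  0.025 -0.994] gap 75.3 F [-2.8 -2.6 -6.5] q [ 0.68  0.1   1.93 -0.06  1.01 -0.89]
```

>>> step_arm --targets "-0.04 0 0 0 30; -0.04 0 0 0 30; -0.04 0 0 0 30; -0.02 0 0 0 30"

```text
clock: 35.7
ee_pos: [360.0, 296.1, 385.7]
tool_rot: [-1.555, 1.487, 0.048]
contact_force: [0.5, 0.9, 1.4]
finger_gap: 75.5
```

```bash
python3 hold.py 2
```

```text
t 35.8 tcp [360.9 296.9 386. ] zyaw 91.9 x [ 0.087  0.007 -0.996] gap 75.6 F [-0.5 -0.3 -0. ] q [ 0.7  -0.04  1.77 -0.05  1.35 -0.89]
```

>>> step_arm --targets "0.041 0 0 0 30"

```text
clock: 35.88
ee_pos: [367.4, 299.8, 352.7]
tool_rot: [-1.447, 1.473, 0.156]
contact_force: [1.8, 2.0, -0.0]
finger_gap: 75.2
```

```bash
python3 hold.py 1
```

```text
t 35.93 tcp [363.3 296.1 341.1] zyaw 91.9 x [ 0.084  0.005 -0.996] gap 75.5 F [-3.  -1.8 -7.5] q [ 0.69 -0.01  1.83 -0.05  1.25 -0.89]
```

>>> step_arm --targets "0.041 0 0 0 30"

```text
clock: 36.02
ee_pos: [368.0, 297.6, 307.3]
tool_rot: [-1.506, 1.481, 0.097]
contact_force: [2.4, 0.9, 0.9]
finger_gap: 75.6
```

```bash
python3 hold.py 1
```

```text
t 36.07 tcp [363.7 293.7 296.5] zyaw 91.9 x [ 0.077 -0.002 -0.997] gap 75.2 F [-2.6 -2.5 -7.5] q [ 0.69  0.03  1.89 -0.05  1.16 -0.89]
```

>>> step_arm --targets "0.041 0 0 0 30"

```text
clock: 36.15
ee_pos: [367.7, 294.8, 264.7]
tool_rot: [-1.598, 1.492, 0.005]
contact_force: [1.5, 1.1, 0.3]
finger_gap: 74.9
```

```bash
python3 hold.py 1
```

```text
t 36.2 tcp [363.3 290.9 255.1] zyaw 91.9 x [ 0.067 -0.009 -0.998] gap 75.3 F [-2.1 -2.8 -6.8] q [ 0.69  0.08  1.94 -0.06  1.08 -0.89]
```

>>> step_arm --targets "0.041 0 0 0 30"

```text
clock: 36.28
ee_pos: [367.4, 292.1, 223.4]
tool_rot: [-1.705, 1.501, -0.101]
contact_force: [2.1, 2.2, 0.8]
finger_gap: 75.5
```

```bash
python3 hold.py 1
```

```text
t 36.33 tcp [362.9 288.1 214.2] zyaw 91.8 x [ 0.059 -0.016 -0.998] gap 75.3 F [-2.  -2.1 -6.7] q [ 0.68  0.14  1.98 -0.06  0.99 -0.89]
```

>>> step_arm --targets "0.041 0 0 0 30"

```text
clock: 36.42
ee_pos: [367.0, 289.2, 182.2]
tool_rot: [-1.829, 1.508, -0.226]
contact_force: [1.2, 2.2, 1.2]
finger_gap: 75.5
```

```bash
python3 hold.py 1
```

```text
t 36.47 tcp [362.4 285.2 173.3] zyaw 91.8 x [ 0.05  -0.023 -0.998] gap 75.7 F [-3.  -3.  -6.7] q [ 0.68  0.2   2.01 -0.06  0.91 -0.89]
```

>>> step_arm --targets "0.041 0 0 0 30"

```text
clock: 36.55
ee_pos: [366.5, 286.2, 140.9]
tool_rot: [-1.973, 1.513, -0.369]
contact_force: [0.8, 2.1, 1.2]
finger_gap: 75.7
```

```bash
python3 hold.py 1
```

```text
t 36.6 tcp [361.7 282.2 132.1] zyaw 91.8 x [ 0.042 -0.029 -0.999] gap 75.4 F [-2.6 -3.2 -5.7] q [ 0.67  0.27  2.04 -0.07  0.82 -0.88]
```

>>> step_arm --targets "0 -0.038 0.024 0 30"

```text
clock: 36.68
ee_pos: [388.2, 299.4, 129.3]
tool_rot: [-2.65, 1.521, -1.046]
contact_force: [-0.9, 0.0, 0.5]
finger_gap: 75.2
```

```bash
python3 hold.py 2
```

```text
t 36.78 tcp [401.8 309.4 133.9] zyaw 91.8 x [ 0.042 -0.03  -0.999] gap 75.4 F [-0.1  0.1  0.9] q [ 0.67  0.33  1.94 -0.07  0.86 -0.89]
```

>>> step_arm --targets "0.04 0 0 0 30"

```text
clock: 36.87
ee_pos: [408.4, 312.3, 100.7]
tool_rot: [-2.041, 1.515, -0.438]
contact_force: [1.1, 1.7, -1.3]
finger_gap: 75.2
```

```bash
python3 hold.py 1
```

```text
t 36.92 tcp [403.5 308.   90.6] zyaw 91.8 x [ 0.039 -0.033 -0.999] gap 75.4 F [-1.7 -1.9 -5.2] q [ 0.66  0.4   1.97 -0.07  0.77 -0.89]
```

>>> step_arm --targets "0.04 0 0 0 30"

```text
clock: 37.0
ee_pos: [407.6, 309.0, 56.6]
tool_rot: [-2.205, 1.519, -0.602]
contact_force: [1.9, 1.0, -0.1]
finger_gap: 75.1
```

```bash
python3 - <<'E'
from h import *
grab_frame('scene');grab_frame('wrist')
goto([401.5,307,-4],91.9)
for c in('wrist','scene'):print([(np.round(d['centre'],1),round(d['conf'],2)) for d in pinpoint(c,'case_tab')[:2]])
E
```

```text
t 37.1 tcp [401.4 304.   49. ] zyaw 91.8 x [ 0.029 -0.04  -0.999] gap 75.2 F [-1.4 -1.  -0.4] q [ 0.66  0.47  1.98 -0.08  0.69 -0.88]
shift mm tool xyz [52.9  1.3  5.2]
twist -0.001
[(array([397.7, 304.7,  50.3]), 0.94)]
[(array([398.6, 303.1,  49.8]), 0.65)]
```

>>> step_arm --targets "0.027 0.001 0.001 0 30"

```text
clock: 37.28
ee_pos: [408.1, 309.4, 32.7]
tool_rot: [-2.167, 1.518, -0.564]
contact_force: [0.7, 1.2, 0.4]
finger_gap: 75.4
```

```bash
python3 hold.py 1
```

```text
t 37.33 tcp [405.1 307.1  27.4] zyaw 91.8 x [ 0.039 -0.033 -0.999] gap 75.3 F [-1.4 -0.5 -3.4] q [ 0.66  0.52  1.99 -0.08  0.63 -0.88]
```

>>> step_arm --targets "0.027 0.001 0.001 0 30"

```text
clock: 37.42
ee_pos: [407.9, 309.4, 5.5]
tool_rot: [-2.166, 1.518, -0.563]
contact_force: [1.1, 0.9, 0.0]
finger_gap: 75.2
```

```bash
python3 hold.py 2
```

```text
t 37.52 tcp [404.5 306.9   1.3] zyaw 91.8 x [ 0.038 -0.034 -0.999] gap 75.2 F [-1.  -0.3 -0.1] q [ 0.66  0.56  1.99 -0.09  0.58 -0.87]
```

>>> step_arm --targets "0.005 0.004 -0.003 0 30"

```text
clock: 37.6
ee_pos: [402.3, 304.8, -1.0]
tool_rot: [-2.27, 1.519, -0.667]
contact_force: [0.5, 0.5, 0.1]
finger_gap: 75.2
```

```bash
python3 hold.py 2
```

```text
t 37.7 tcp [400.5 303.3  -2. ] zyaw 91.8 x [ 0.038 -0.034 -0.999] gap 75.3 F [-0.6 -0.1  0.7] q [ 0.66  0.57  2.   -0.09  0.56 -0.87]
```

>>> step_arm --targets "0 0 0 0 120; 0 0 0 0 255; 0 0 0 0 255; 0 0 0 0 255; 0 0 0 0 255" --grip_force 70

```text
clock: 38.12
ee_pos: [402.1, 304.0, 3.5]
tool_rot: [-2.236, 1.518, -0.632]
contact_force: [-1.6, 0.4, -1.9]
finger_gap: 27.8
```

>>> step_arm --targets "0 0 0 0 255; 0 0 0 0 255; 0 0 0 0 255"

```text
clock: 38.37
ee_pos: [402.1, 304.1, 3.6]
tool_rot: [-2.236, 1.518, -0.632]
contact_force: [0.8, -0.7, -0.3]
finger_gap: 27.7
```

```bash
python3 hold.py 1
```

```text
t 38.42 tcp [402.1 304.1   3.6] zyaw 91.8 x [ 0.043 -0.031 -0.999] gap 28.3 F [ 0.6  0.5 -1.3] q [ 0.66  0.56  2.   -0.09  0.57 -0.87]
```

>>> step_arm --targets "-0.0241 -0.003 -0.0007 0 255; -0.0235 -0.0058 -0.0007 0 255; -0.0227 -0.0086 -0.0007 0 255; -0.0215 -0.0113 -0.0007 0 255; -0.02 -0.0137 -0.0006 0 255" --grip_force 110

```text
clock: 38.83
ee_pos: [455.8, 306.4, 118.9]
tool_rot: [-1.992, 1.497, -0.383]
contact_force: [21.2, -0.1, -21.8]
finger_gap: 25.7
```

```bash
python3 - <<'E'
from h import *
p,M=pose(); print(p-np.array([402.1,304.1,3.6]))
E
```

```text
t 38.83 tcp [455.8 306.4 118.9] zyaw 92.1 x [ 0.069 -0.028 -0.997] gap 25.7 F [ 21.2  -0.1 -21.8] q [ 0.61  0.4   1.88 -0.08  0.82 -0.94]
[ 53.7457574    2.26948522 115.29263316]
```

>>> step_arm --targets "0 0 0 0 255"

```text
clock: 38.92
ee_pos: [461.5, 306.6, 122.7]
tool_rot: [-1.932, 1.49, -0.325]
contact_force: [-4.9, 1.1, 2.0]
finger_gap: 24.8
```

```bash
python3 - <<'E'
from h import *
f=grab_frame('scene'); pose()
a=cv2.cvtColor(f['pixels'],cv2.COLOR_RGB2BGR)[40:190,240:430]
g=grab_frame('wrist'); b=cv2.cvtColor(g['pixels'],cv2.COLOR_RGB2BGR)
cv2.imwrite('pics/s15c.png',np.hstack([cv2.resize(a,(500,395),interpolation=cv2.INTER_CUBIC),cv2.resize(b[150:,140:420],(290,395))]))
print([(np.round(d['centre'],1),round(d['conf'],2)) for d in pinpoint('scene','case_tab')[:2]])
E
```

```text
t 38.97 tcp [460.  306.6 121.2] zyaw 92.0 x [ 0.075 -0.025 -0.997] gap 24.8 F [ 9.8 -1.8 -9.2] q [ 0.61  0.39  1.88 -0.09  0.82 -0.94]
[(array([440.6, 307.7, 170.9]), 0.94)]
```

View pics/s15c.png

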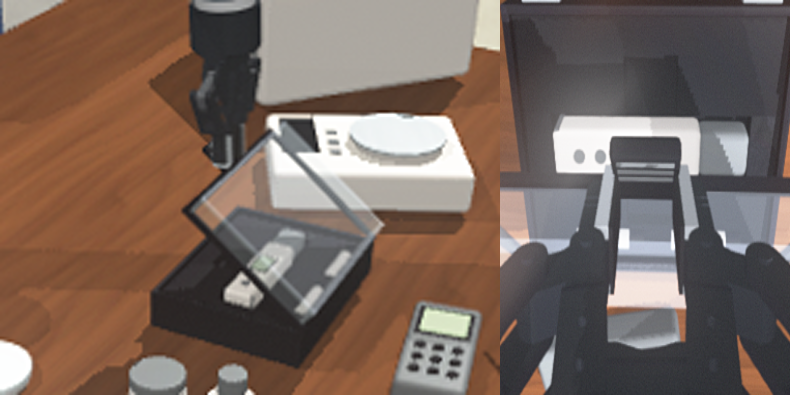

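The view shows the lid held half open at about 0.66 rad. The network's tab point is (441,308,171) and the pads lie some 15 mm towards the hinge of it. The lid needs only about 1.5 N, so I'll grip gently to let the tab pivot and continue the arc in short pieces.

>>> step_arm --targets "-0.018 -0.014 -0.0005 0 255; -0.018 -0.014 -0.0005 0 255" --grip_force 35

```text
clock: 39.23
ee_pos: [488.6, 307.6, 152.6]
tool_rot: [-1.907, 1.485, -0.296]
contact_force: [44.9, 1.0, -58.4]
finger_gap: 24.9
```

```bash
python3 - <<'E'
from h import *
grab_frame('scene'); pose()
print([(np.round(d['centre'],1),round(d['conf'],2)) for d in pinpoint('scene','case_tab')[:2]])
E
```

```text
t 39.28 tcp [491.9 308.1 155.9] zyaw 92.2 x [ 0.086 -0.024 -0.996] gap 25.0 F [ 36.8 -11.4 -39.8] q [ 0.58  0.38  1.8  -0.09  0.9  -0.98]
[(array([471.6, 309. , 202.8]), 0.69)]
```

>>> step_arm --targets "-0.0075 -0.0184 0 0 255"

```text
clock: 39.42
ee_pos: [500.9, 308.1, 162.1]
tool_rot: [-1.97, 1.496, -0.361]
contact_force: [-14.0, -1.0, 19.9]
finger_gap: 25.2
```

```bash
python3 - <<'E'
from h import *
grab_frame('scene'); pose()
print([(np.round(d['centre'],1),round(d['conf'],2)) for d in pinpoint('scene','case_tab')[:2]])
E
```

```text
t 39.47 tcp [506.8 308.7 165.8] zyaw 92.2 x [ 0.077 -0.026 -0.997] gap 25.0 F [-7.4 -7.4 18.2] q [ 0.56  0.39  1.76 -0.08  0.94 -1.  ]
[(array([479.9, 306.7, 208.1]), 0.81), (array([587.3, -96.2,  89.6]), 0.61)]
```

>>> step_arm --targets "-0.0078 -0.0182 0 0 255; -0.0059 -0.019 0 0 255"

```text
clock: 39.68
ee_pos: [536.0, 309.6, 181.9]
tool_rot: [-2.018, 1.497, -0.404]
contact_force: [-6.2, -3.6, 11.5]
finger_gap: 25.1
```

```bash
python3 - <<'E'
from h import *
grab_frame('scene'); pose()
print([(np.round(d['centre'],1),round(d['conf'],2)) for d in pinpoint('scene','case_tab')[:2]])
E
```

```text
t 39.73 tcp [540.  309.7 183.1] zyaw 92.3 x [ 0.072 -0.028 -0.997] gap 25.0 F [-8.6 -4.8 27.1] q [ 0.53  0.41  1.68 -0.07  1.01 -1.04]
[(array([513.6, 312.9, 230.9]), 0.82)]
```

>>> step_arm --targets "-0.0051 -0.0193 0 0 255; -0.0028 -0.0199 0 0 255"

```text
clock: 39.95
ee_pos: [573.4, 310.9, 193.9]
tool_rot: [-2.055, 1.499, -0.44]
contact_force: [-3.3, -2.5, 7.3]
finger_gap: 24.8
```

```bash
python3 - <<'E'
from h import *
grab_frame('scene'); pose()
print([(np.round(d['centre'],1),round(d['conf'],2)) for d in pinpoint('scene','case_tab')[:2]])
E
```

```text
t 40.0 tcp [577.2 311.1 194.7] zyaw 92.4 x [ 0.069 -0.03  -0.997] gap 25.0 F [-0.6 -2.8  9.8] q [ 0.51  0.44  1.59 -0.07  1.06 -1.08]
[(array([553.6, 311.8, 245. ]), 0.81), (array([609.7,  28. ,  49.3]), 0.56)]
```

>>> step_arm --targets "-0.0005 -0.02 0 0 255; 0.0015 -0.02 0 0 255"

```text
clock: 40.22
ee_pos: [613.9, 314.8, 196.9]
tool_rot: [-1.999, 1.499, -0.384]
contact_force: [1.1, 0.3, 0.9]
finger_gap: 6.9
```

```bash
python3 hold.py 1
```

```text
t 40.27 tcp [617.1 314.7 196.6] zyaw 92.4 x [ 0.068 -0.026 -0.997] gap 0.5 F [1.6 0.5 0.9] q [ 0.48  0.5   1.5  -0.06  1.09 -1.1 ]
```

>>> step_arm --targets "0.0037 -0.0195 0 0 255; 0.005 -0.019 0 0 255"

```text
clock: 40.43
ee_pos: [655.0, 316.9, 190.1]
tool_rot: [-1.99, 1.499, -0.376]
contact_force: [0.3, -0.1, 0.4]
finger_gap: 0.4
```

```bash
python3 - <<'E'
from h import *
grab_frame('scene'); pose()
print([(np.round(d['centre'],1),round(d['conf'],2)) for d in pinpoint('scene','case_tab')[:2]])
E
```

```text
t 40.48 tcp [657.6 316.6 188.9] zyaw 92.4 x [ 0.067 -0.026 -0.997] gap -0.4 F [ 1.1 -0.3  1. ] q [ 0.46  0.56  1.42 -0.06  1.12 -1.13]
[(array([613.2, 315.5, 248.2]), 0.89)]
```

The fingers slipped off, but the tab is at (613,315,248), which puts the lid at about 1.6 rad, past the balance point. Lifting out of its way.

>>> step_arm --targets "-0.04 -0.01 0 0 255; -0.04 0 0 0 255; -0.04 0 0 0 255; 0 0 0 0 100; 0 0 0 0 100" --grip_force 40

```text
clock: 40.95
ee_pos: [652.1, 319.4, 306.0]
tool_rot: [-2.175, 1.51, -0.562]
contact_force: [-0.6, 0.2, -0.9]
finger_gap: 22.9
```

```bash
python3 - <<'E'
from h import *
grab_frame('scene'); pose()
print([(np.round(d['centre'],1),round(d['conf'],2)) for d in pinpoint('scene','case_tab')[:2]])
for c in('scene','top'):
    save(c,c[0]+'16.png')
    print([(np.round(d['centre'],1),round(d['conf'],2)) for d in pinpoint(c,'tester_mid')[:2]],[(np.round(d['centre'],1),round(d['conf'],2)) for d in find_in(c,'tester_mid')[:2]])
    for d in silhouettes(c,'tester_mid')[:1]:
        f=grab_frame(c); cs=max(cv2.findContours(d['pixels'].astype(np.uint8),0,2)[0],key=cv2.contourArea).reshape(-1,2)
        r=cv2.minAreaRect(ray(f,cs,50)[:,:2].astype(np.float32)); print(c,np.round(r[0],1),np.round(r[1]),round(r[2],1))
E
```

```text
t 41.0 tcp [652.7 319.8 307.2] zyaw 92.4 x [ 0.053 -0.031 -0.998] gap 30.8 F [0.8 0.3 1.3] q [ 0.46  0.47  1.29 -0.05  1.35 -1.14]
[(array([669.1, 317.9, 236.8]), 0.82)]
[(array([511.1, 309.3,  40.9]), 0.91)] [(array([519.5, 286.5,  55.8]), 0.67)]
scene [516.4 296.2] [ 44. 174.] 1.8
[(array([512.3, 308.8,  37.6]), 0.94)] [(array([509.9, 305.6,  47.2]), 0.96), (array([644.6, 294.6, 104.1]), 0.72)]
top [512.2 307.1] [164.  30.] 89.8
```

The lid is fully back: tab at (669,318,237), about 1.9 rad. The tester is at (511.5,308.5). Turning the jaw and going over it.

>>> step_arm --targets "0 0.035 -0.002 0 85; 0 0.035 -0.002 0.12 85; 0 0.004 -0.035 0.12 85; 0 0.012 -0.034 0.12 85; 0 0 0 0.12 85"

```text
clock: 41.97
ee_pos: [553.4, 245.5, 298.2]
tool_rot: [-1.754, 1.513, -0.636]
contact_force: [0.2, 0.5, 0.4]
finger_gap: 57.2
```

>>> step_arm --targets "0 0 0 0.12 85; 0 0 0 0.12 85; 0 0 0 0.12 85; 0 0 0 0.12 85; 0 0 0 0.12 85"

```text
clock: 42.38
ee_pos: [551.7, 242.8, 299.4]
tool_rot: [-1.116, 1.512, -0.621]
contact_force: [0.3, -0.4, -1.1]
finger_gap: 56.7
```

>>> step_arm --targets "0 0 0 0.12 85; 0 0 0 0.12 85; 0 0 0 0.12 85; 0 0 0 0.12 85"

```text
clock: 42.72
ee_pos: [551.9, 242.6, 299.7]
tool_rot: [-0.607, 1.512, -0.613]
contact_force: [0.7, 0.7, -0.4]
finger_gap: 56.7
```

```bash
python3 - <<'E'
from h import *
grab_frame('scene')
goto([511.5,309,200],1.5)
E
```

```text
t 42.77 tcp [551.8 242.6 299.7] zyaw -0.7 x [ 0.048 -0.034 -0.998] gap 56.8 F [0.2 0.6 0.2] q [ 0.42  0.27  1.59 -0.05  1.25  0.45]
shift mm tool xyz [ 95.3  69.1 -45.9]
twist -0.038
```

>>> step_arm --targets "0 0.034 -0.022 0 85; 0 0.034 -0.022 -0.04 85"

```text
clock: 42.93
ee_pos: [512.2, 307.3, 295.7]
tool_rot: [-0.629, 1.509, -0.608]
contact_force: [0.7, 0.2, 0.0]
finger_gap: 56.9
```

```bash
python3 hold.py 2
```

```text
t 43.03 tcp [509.7 310.8 295.4] zyaw 1.8 x [ 0.049 -0.034 -0.998] gap 56.8 F [-0.2  0.1  0.3] q [ 0.56  0.27  1.61 -0.06  1.24  0.55]
```

>>> step_arm --targets "0.041 0 0 0 85"

```text
clock: 43.12
ee_pos: [515.7, 313.3, 261.8]
tool_rot: [-0.439, 1.503, -0.404]
contact_force: [1.3, 1.0, 0.6]
finger_gap: 57.0
```

```bash
python3 hold.py 1
```

```text
t 43.17 tcp [510.  309.4 249.1] zyaw 2.1 x [ 0.047 -0.036 -0.998] gap 56.9 F [-2.9 -1.  -7.2] q [ 0.56  0.31  1.66 -0.06  1.15  0.55]
```

>>> step_arm --targets "0.041 0 0 0 85"

```text
clock: 43.25
ee_pos: [514.3, 309.8, 216.7]
tool_rot: [-0.577, 1.509, -0.539]
contact_force: [1.6, -0.6, 1.2]
finger_gap: 56.9
```

```bash
python3 hold.py 1
```

```text
t 43.3 tcp [509.2 306.1 205.9] zyaw 2.2 x [ 0.04  -0.04  -0.998] gap 57.0 F [-3.3 -1.7 -6.1] q [ 0.55  0.36  1.7  -0.06  1.07  0.54]
```

>>> step_arm --targets "0.041 0 0 0 85"

```text
clock: 43.38
ee_pos: [513.3, 306.0, 174.8]
tool_rot: [-0.729, 1.512, -0.69]
contact_force: [0.9, 1.2, 1.1]
finger_gap: 57.0
```

```bash
python3 hold.py 1
```

```text
t 43.43 tcp [508.1 302.2 164.5] zyaw 2.3 x [ 0.032 -0.045 -0.998] gap 57.0 F [-1.  -2.4 -6.1] q [ 0.55  0.41  1.73 -0.07  1.    0.54]
```

>>> step_arm --targets "0.041 0 0 0 85"

```text
clock: 43.52
ee_pos: [512.1, 302.1, 133.5]
tool_rot: [-0.894, 1.515, -0.854]
contact_force: [1.3, 1.1, 1.2]
finger_gap: 57.1
```

```bash
python3 - <<'E'
from h import *
grab_frame('scene');grab_frame('wrist'); 
for c in('scene','wrist'): print([(np.round(d['centre'],1),round(d['conf'],2)) for d in pinpoint(c,'tester_mid')[:2]])
goto([511.5,309,0],1.8)
E
```

```text
[(array([511.5, 310.2,  43.7]), 0.56)]
[(array([512.5, 307.9,  40.9]), 0.84)]
t 43.72 tcp [509.5 300.6 130.6] zyaw 2.3 x [ 0.031 -0.046 -0.998] gap 57.0 F [0.1 0.9 0.8] q [ 0.54  0.45  1.75 -0.07  0.94  0.55]
shift mm tool xyz [130.1  14.5  -1.5]
twist 0.009
```

>>> step_arm --targets "0.02 0.0125 0 0 85"

```text
clock: 43.8
ee_pos: [513.1, 312.9, 115.7]
tool_rot: [-0.884, 1.514, -0.845]
contact_force: [0.8, 0.4, 0.9]
finger_gap: 57.1
```

```bash
python3 hold.py 2
```

```text
t 43.9 tcp [510.2 313.1 111.4] zyaw 2.3 x [ 0.032 -0.045 -0.998] gap 56.6 F [ 0.1 -0.5 -0.8] q [ 0.56  0.49  1.75 -0.07  0.91  0.56]
```

>>> step_arm --targets "0.035 0 0 0 85"

```text
clock: 43.98
ee_pos: [516.3, 315.0, 83.9]
tool_rot: [-0.778, 1.513, -0.737]
contact_force: [1.8, 1.0, 1.3]
finger_gap: 57.3
```

```bash
python3 hold.py 2
```

```text
t 44.08 tcp [510.  310.5  75.6] zyaw 2.4 x [ 0.028 -0.047 -0.998] gap 57.3 F [-0.4 -0.4  0.4] q [ 0.56  0.54  1.76 -0.07  0.84  0.57]
```

>>> step_arm --targets "0.03 0 0 0 85"

```text
clock: 44.17
ee_pos: [514.6, 311.5, 51.6]
tool_rot: [-0.912, 1.515, -0.871]
contact_force: [2.1, 1.1, -0.5]
finger_gap: 56.7
```

```bash
python3 - <<'E'
from h import *
grab_frame('scene');grab_frame('wrist'); 
for c in('scene','wrist'): print([(np.round(d['centre'],1),round(d['conf'],2)) for d in pinpoint(c,'tester_mid')[:2]])
goto([513,307,1],1.8)
E
```

```text
[(array([509.7, 310. ,  42. ]), 0.61)]
[(array([510.5, 309.3,  42.8]), 0.61)]
t 44.37 tcp [511.  309.   47.3] zyaw 2.4 x [ 0.028 -0.048 -0.998] gap 56.7 F [-0.1  0.3  0. ] q [ 0.56  0.58  1.77 -0.08  0.79  0.57]
shift mm tool xyz [46.4  0.1  0.7]
twist 0.01
```

>>> step_arm --targets "0.024 0 0 0.01 85"

```text
clock: 44.45
ee_pos: [515.6, 310.4, 29.0]
tool_rot: [-0.9, 1.515, -0.869]
contact_force: [0.9, 0.2, -0.8]
finger_gap: 57.0
```

```bash
python3 hold.py 2
```

```text
t 44.55 tcp [511.3 307.5  23.7] zyaw 1.8 x [ 0.027 -0.048 -0.998] gap 57.0 F [-0.5 -0.6 -1. ] q [ 0.55  0.62  1.78 -0.08  0.75  0.58]
```

>>> step_arm --targets "0.018 0.0005 0 0 85"

```text
clock: 44.63
ee_pos: [514.2, 308.7, 9.8]
tool_rot: [-0.988, 1.515, -0.957]
contact_force: [0.5, 0.8, -0.2]
finger_gap: 57.0
```

```bash
python3 hold.py 2
```

```text
t 44.73 tcp [511.2 306.8   6.1] zyaw 1.8 x [ 0.026 -0.049 -0.998] gap 56.8 F [-0.8 -0.6  0.1] q [ 0.55  0.64  1.78 -0.08  0.72  0.58]
```

>>> step_arm --targets "0 0 0 0 140; 0 0 0 0 255; 0 0 0 0 255; 0 0 0 0 255; 0 0 0 0 255" --grip_force 45

```text
clock: 45.15
ee_pos: [513.1, 308.2, 12.0]
tool_rot: [-1.04, 1.515, -1.009]
contact_force: [-0.4, 0.0, -1.1]
finger_gap: 31.8
```

```bash
python3 hold.py 1
```

```text
t 45.2 tcp [513.2 308.3  12.1] zyaw 1.8 x [ 0.03  -0.047 -0.998] gap 31.7 F [ 0.   0.1 -1.2] q [ 0.55  0.64  1.78 -0.08  0.73  0.58]
```

>>> step_arm --targets "0 0 0 0 90; 0 0 0 0 90; 0 0 0 0 90"

```text
clock: 45.45
ee_pos: [513.6, 308.5, 12.7]
tool_rot: [-1.018, 1.515, -0.987]
contact_force: [-0.5, -0.8, -0.7]
finger_gap: 55.2
```

>>> step_arm --targets "0.012 0 0 0 90"

```text
clock: 45.53
ee_pos: [515.5, 308.9, 2.3]
tool_rot: [-0.949, 1.515, -0.918]
contact_force: [0.4, -0.2, -0.2]
finger_gap: 54.8
```

```bash
python3 hold.py 2
```

```text
t 45.63 tcp [512.9 307.2  -1. ] zyaw 1.8 x [ 0.028 -0.048 -0.998] gap 55.1 F [-0.5  0.8 -0.5] q [ 0.55  0.66  1.78 -0.09  0.71  0.59]
```

>>> step_arm --targets "0.004 0.0005 0 0 130; 0 0 0 0 255; 0 0 0 0 255; 0 0 0 0 255; 0 0 0 0 255" --grip_force 45

```text
clock: 46.05
ee_pos: [512.6, 307.1, -6.3]
tool_rot: [-1.106, 1.515, -1.074]
contact_force: [-0.3, -0.7, 0.9]
finger_gap: 33.2
```

```bash
python3 hold.py 1
```

```text
t 46.1 tcp [512.5 307.1  -6.3] zyaw 1.8 x [ 0.027 -0.049 -0.998] gap 33.4 F [0.2 0.1 1.7] q [ 0.55  0.67  1.78 -0.09  0.7   0.59]
```

>>> step_arm --targets "-0.02 0 0 0 255; -0.04 0 0 0 255; -0.04 0 0 0 255; -0.04 0 0 0 255; -0.035 0 0 0 255"

```text
clock: 46.52
ee_pos: [501.3, 311.6, 163.5]
tool_rot: [-1.483, 1.51, -1.452]
contact_force: [0.1, 0.2, -0.2]
finger_gap: 33.2
```

```bash
python3 - <<'E'
from h import *
grab_frame('scene');grab_frame('wrist'); pose()
for c in('scene','wrist'): print([(np.round(d['centre'],1),round(d['conf'],2)) for d in pinpoint(c,'tester_mid')[:2]])
E
```

```text
t 46.62 tcp [505.1 314.1 167.9] zyaw 1.8 x [ 0.017 -0.055 -0.998] gap 33.2 F [ 0.4 -0.2 -1.5] q [ 0.57  0.42  1.71 -0.06  1.04  0.57]
[(array([501.3, 314.4, 210.6]), 0.86)]
[(array([509.4, 314.3, 220.2]), 0.79)]
```

>>> step_arm --targets "0 -0.036 0.004 0 255; 0 -0.036 0.004 0 255; 0 -0.036 0.004 0 255; 0 -0.036 0.004 0 255; 0 -0.036 0.004 0 255"

```text
clock: 47.13
ee_pos: [521.5, 131.3, 162.9]
tool_rot: [-1.693, 1.508, -1.65]
contact_force: [2.2, 0.4, -1.6]
finger_gap: 33.1
```

```bash
python3 hold.py 1
```

```text
t 47.18 tcp [521.6 125.5 162.7] zyaw 2.3 x [-0.006 -0.066 -0.998] gap 33.3 F [-0.7 -5.3 -0.9] q [ 0.25  0.34  1.83 -0.08  0.99  0.26]
```

>>> step_arm --targets "0 -0.036 0.005 0 255; 0 -0.036 0.005 0 255; 0 -0.036 0.005 0 255; 0 -0.036 0.005 0 255; 0 -0.036 0.005 0 255"

```text
clock: 47.6
ee_pos: [545.6, -56.5, 162.7]
tool_rot: [-2.002, 1.5, -1.959]
contact_force: [0.8, 1.0, -0.6]
finger_gap: 33.2
```

>>> step_arm --targets "0 -0.036 0.005 0 255; 0 -0.036 0.005 0 255; 0 -0.036 0.005 0 255; 0 -0.03 0.004 0 255"

```text
clock: 47.93
ee_pos: [564.5, -200.2, 161.0]
tool_rot: [-2.222, 1.495, -2.179]
contact_force: [0.3, 0.2, -1.1]
finger_gap: 33.0
```

```bash
python3 hold.py 2
```

```text
t 48.03 tcp [ 564.9 -202.1  160.9] zyaw 2.2 x [-0.043 -0.063 -0.997] gap 33.4 F [-0.4  0.3 -0.8] q [-0.32  0.43  1.7  -0.08  1.03 -0.32]
```

>>> step_arm --targets "0 0 0 -0.115 255; 0 0 0 -0.115 255; 0 0 0 -0.115 255; 0 0 0 -0.115 255; 0 0 0 -0.115 255"

```text
clock: 48.45
ee_pos: [557.1, -201.0, 148.6]
tool_rot: [-3.047, 1.488, -2.415]
contact_force: [0.1, 0.1, -0.6]
finger_gap: 33.5
```

>>> step_arm --targets "0 0 0 -0.115 255; 0 0 0 -0.115 255; 0 0 0 -0.115 255; 0 0 0 -0.115 255; 0 0 0 -0.115 255"

```text
clock: 48.87
ee_pos: [548.9, -195.5, 136.5]
tool_rot: [2.428, 1.476, -2.617]
contact_force: [-0.7, 1.0, -0.4]
finger_gap: 32.9
```

```bash
python3 - <<'E'
from h import *
grab_frame('scene');grab_frame('wrist'); goto([569.5,-210.5,150],80.8)
for c in('scene','wrist'): print([(np.round(d['centre'],1),round(d['conf'],2)) for d in pinpoint(c,'tester_mid')[:2]])
E
```

```text
t 48.97 tcp [ 548.7 -195.5  136.4] zyaw 70.8 x [-0.082 -0.047 -0.995] gap 33.3 F [ 0.9  0.6 -0.9] q [-0.32  0.46  1.72 -0.08  1.03 -1.51]
shift mm tool xyz [-14.5 -23.7  -8.3]
twist -0.174
[(array([ 552.8, -195.6,  187. ]), 0.89)]
[(array([ 554.9, -195. ,  185.7]), 0.62), (array([ 7.312e+02, -1.241e+02, -5.000e-01]), 0.39)]
```

>>> step_arm --targets "0 0 0 -0.09 255; 0 0 0 -0.085 255; 0.02 0 0 0 255; 0.02 0 0 0 255; 0.02 0 0 0 255"

```text
clock: 49.48
ee_pos: [548.2, -199.1, 78.6]
tool_rot: [2.353, 1.482, -2.536]
contact_force: [-1.1, -0.1, -1.5]
finger_gap: 33.1
```

>>> step_arm --targets "0.015 0 0 0 255; -0.035 0 0 0 255; -0.04 0 0 0 255"

```text
clock: 49.73
ee_pos: [542.2, -192.7, 123.2]
tool_rot: [2.145, 1.462, -2.755]
contact_force: [0.4, -0.0, 0.1]
finger_gap: 33.1
```

```bash
python3 hold.py 2
```

```text
t 49.83 tcp [ 547.6 -194.2  129.7] zyaw 79.4 x [-0.087 -0.045 -0.995] gap 33.1 F [ 0.7  0.7 -0.3] q [-0.32  0.47  1.72 -0.08  1.02 -1.66]
```

>>> step_arm --targets "0.02 0 0 0 255; 0.02 0 0 0 255; 0.02 0 0 0 255; 0.02 0 0 0 255; 0 0 0 0 255"

```text
clock: 50.25
ee_pos: [543.8, -198.3, 49.4]
tool_rot: [2.327, 1.479, -2.587]
contact_force: [-0.4, 0.8, -1.8]
finger_gap: 33.3
```

```bash
python3 - <<'E'
from h import *
grab_frame('scene');grab_frame('wrist'); goto([569.5,-210.5,60],80.8)
for c in('scene','wrist'): print([(np.round(d['centre'],1),round(d['conf'],2)) for d in pinpoint(c,'tester_mid')[:2]])
E
```

```text
t 50.35 tcp [ 546.  -198.9   52.3] zyaw 78.6 x [-0.074 -0.05  -0.996] gap 32.9 F [-0.   0.1 -0.3] q [-0.33  0.57  1.77 -0.09  0.86 -1.63]
shift mm tool xyz [ -8.8 -24.8  -7.1]
twist -0.039
[(array([ 548.9, -197.5,   98.6]), 0.68)]
[(array([ 548.8, -198.8,  100.5]), 0.94)]
```

>>> step_arm --targets "0 -0.0225 -0.008 -0.04 255"

```text
clock: 50.53
ee_pos: [565.1, -210.1, 53.7]
tool_rot: [2.316, 1.481, -2.557]
contact_force: [0.3, -0.9, -0.1]
finger_gap: 33.0
```

```bash
python3 - <<'E'
from h import *
def yaw(c):
    f=grab_frame(c)
    for d in silhouettes(c,'tester_mid')[:1]:
        cs=max(cv2.findContours(d['pixels'].astype(np.uint8),0,2)[0],key=cv2.contourArea).reshape(-1,2)
        r=cv2.minAreaRect(ray(f,cs,100)[:,:2].astype(np.float32)); print(c,np.round(r[0],1),np.round(r[1]),round(r[2],1))
grab_frame('scene');grab_frame('wrist'); goto([569.5,-210.5,60],80.8)
for c in('scene','wrist'): print([(np.round(d['centre'],1),round(d['conf'],2)) for d in pinpoint(c,'tester_mid')[:2]])
for c in('top','wrist'): yaw(c)
E
```

```text
t 50.63 tcp [ 572.  -213.5   55.2] zyaw 80.9 x [-0.065 -0.053 -0.996] gap 32.9 F [ 1.1  0.4 -0.7] q [-0.34  0.6   1.71 -0.09  0.88 -1.69]
shift mm tool xyz [-4.8  3.2  2.2]
twist 0.002
[(array([585.6, -95.2,  51.4]), 0.66), (array([ 570.2, -209.1,  102.1]), 0.65)]
[(array([ 578.1, -215.9,  102.3]), 0.73)]
top [587.9 -98.7] [52. 53.] 89.6
wrist [ 559.8 -207.5] [ 36. 143.] 81.1
```

>>> step_arm --targets "0.035 0 0.0065 0 255"

```text
clock: 51.02
ee_pos: [571.2, -209.0, 23.7]
tool_rot: [2.472, 1.49, -2.402]
contact_force: [2.5, -0.4, -0.9]
finger_gap: 33.0
```

```bash
python3 hold.py 2
```

```text
t 51.12 tcp [ 562.1 -205.1   14.8] zyaw 80.9 x [-0.078 -0.048 -0.996] gap 33.1 F [-1.3  0.7 -1.7] q [-0.33  0.65  1.73 -0.1   0.82 -1.67]
```

>>> step_arm --targets "0.03 0 0 0 255"

```text
clock: 51.2
ee_pos: [563.5, -207.5, -11.1]
tool_rot: [2.345, 1.483, -2.528]
contact_force: [3.1, -0.7, 0.3]
finger_gap: 33.0
```

```bash
python3 - <<'E'
from h import *
f=save('scene','s17.png');grab_frame('wrist'); pose()
for c in('scene','wrist'): print([(np.round(d['centre'],1),round(d['conf'],2)) for d in pinpoint(c,'tester_mid')[:2]])
a=cv2.cvtColor(f['pixels'],cv2.COLOR_RGB2BGR)[120:330,160:440]
cv2.imwrite('pics/s17c.png',cv2.resize(a,None,fx=2.7,fy=2.7,interpolation=cv2.INTER_CUBIC))
E
```

```text
t 51.3 tcp [ 555.9 -205.3  -17.9] zyaw 80.9 x [-0.086 -0.045 -0.995] gap 32.9 F [-1.7  0.7 -2.6] q [-0.33  0.7   1.74 -0.1   0.77 -1.67]
[(array([ 564.9, -203.7,   39.9]), 0.95)]
[(array([ 563.4, -204.7,   29.2]), 0.85)]
```

View pics/s17c.png

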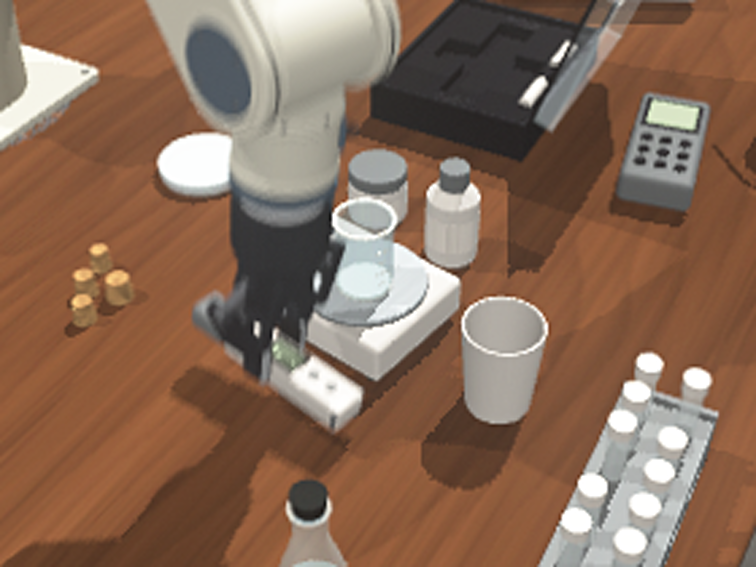

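The crop shows the tester right of the stirrer, slightly nose-down at its near end (340,400). The case is empty with its lid back. Correcting position, then lowering gently so that it levels in the grip.

>>> step_arm --targets "0.006 -0.007 -0.006 0 255" --grip_force 25

```text
clock: 51.48
ee_pos: [565.2, -213.4, -18.8]
tool_rot: [2.275, 1.478, -2.597]
contact_force: [0.7, -0.2, -0.2]
finger_gap: 32.8
```

```bash
python3 hold.py 2
```

```text
t 51.58 tcp [ 566.6 -215.1  -19.6] zyaw 80.9 x [-0.077 -0.049 -0.996] gap 33.2 F [-0.2  0.2 -1.5] q [-0.34  0.71  1.72 -0.1   0.77 -1.68]
```

>>> step_arm --targets "0.005 0 0 0 255"

```text
clock: 51.67
ee_pos: [567.7, -216.1, -23.1]
tool_rot: [2.319, 1.481, -2.555]
contact_force: [0.7, 0.0, -0.4]
finger_gap: 33.4
```

```bash
python3 - <<'E'
from h import *
grab_frame('scene');grab_frame('wrist'); pose()
for c in('scene','wrist'): print([(np.round(d['centre'],1),round(d['conf'],2)) for d in pinpoint(c,'tester_mid')[:2]])
E
```

```text
t 51.77 tcp [ 567.  -215.8  -24.2] zyaw 80.9 x [-0.076 -0.049 -0.996] gap 32.4 F [ 1.3 -0.5  0.3] q [-0.34  0.72  1.72 -0.1   0.76 -1.67]
[]
[(array([ 569.4, -215. ,   24.2]), 0.66)]
```

>>> step_arm --targets "0.004 0 0.0035 0 255"

```text
clock: 51.95
ee_pos: [567.6, -213.0, -27.3]
tool_rot: [2.319, 1.481, -2.555]
contact_force: [-2.5, -2.3, 5.1]
finger_gap: 33.3
```

```bash
python3 hold.py 2
```

```text
t 52.05 tcp [ 567.5 -212.   -28.1] zyaw 80.9 x [-0.075 -0.049 -0.996] gap 33.0 F [0.1 0.7 3.5] q [-0.34  0.73  1.72 -0.1   0.75 -1.67]
```

>>> step_arm --targets "0.004 0 0 0 255"

```text
clock: 52.13
ee_pos: [567.7, -212.2, -31.3]
tool_rot: [2.32, 1.481, -2.553]
contact_force: [-3.1, -0.6, 5.6]
finger_gap: 32.9
```

```bash
python3 - <<'E'
from h import *
grab_frame('scene');grab_frame('wrist'); pose()
for c in('scene','wrist'): print([(np.round(d['centre'],1),round(d['conf'],2)) for d in pinpoint(c,'tester_mid')[:2]])
E
```

```text
t 52.23 tcp [ 567.4 -212.1  -32.1] zyaw 80.9 x [-0.075 -0.049 -0.996] gap 32.7 F [ 0.4 -0.1  3.9] q [-0.34  0.73  1.72 -0.11  0.74 -1.67]
[]
[]
```

>>> step_arm --targets "0.004 0 0 0 255"

```text
clock: 52.42
ee_pos: [567.4, -212.7, -34.5]
tool_rot: [2.321, 1.481, -2.552]
contact_force: [-9.6, -3.1, 39.6]
finger_gap: 33.2
```

```bash
python3 - <<'E'
from h import *
grab_frame('scene');grab_frame('wrist'); pose()
for c in('scene','wrist'): print([(np.round(d['centre'],1),round(d['conf'],2)) for d in pinpoint(c,'tester_mid')[:2]])
E
```

```text
t 52.52 tcp [ 567.4 -212.7  -34.4] zyaw 80.9 x [-0.075 -0.05  -0.996] gap 32.7 F [-3.9 -0.5 16.6] q [-0.34  0.74  1.72 -0.11  0.74 -1.67]
[(array([ 570.8, -211. ,   13.6]), 0.63)]
[]
```

The tester is flat on the table: z −34.4 as predicted, 17 N contact, network point (571,−211,14). Releasing and rising.

>>> step_arm --targets "-0.001 0 0 0 110; 0 0 0 0 110; 0 0 0 0 110"

```text
clock: 52.87
ee_pos: [566.7, -212.3, -33.1]
tool_rot: [2.308, 1.48, -2.565]
contact_force: [0.8, -1.2, 1.3]
finger_gap: 48.7
```

>>> step_arm --targets "-0.015 0.001 0 0 110; -0.03 0 0 0 110; -0.04 0 0 0 110; -0.04 0 0 0 110; -0.04 0 0 0 110"

```text
clock: 53.28
ee_pos: [569.7, -200.6, 128.2]
tool_rot: [2.12, 1.463, -2.753]
contact_force: [0.9, -0.8, 0.6]
finger_gap: 48.9
```

>>> step_arm --targets "-0.02 0.03 -0.02 0 110; 0 0.03 -0.025 0 110; 0 0.03 -0.025 0 110; 0 0.03 -0.025 0 110; 0 0.03 -0.025 0 110"

```text
clock: 53.7
ee_pos: [414.1, -294.5, 182.6]
tool_rot: [2.305, 1.48, -2.557]
contact_force: [0.8, -0.4, -0.1]
finger_gap: 48.8
```

>>> step_arm --targets "0 0.03 -0.025 0 110; 0 0.03 -0.025 0 110; 0 0.03 -0.025 0 110; 0 0.03 -0.025 0 110; 0 0 0 0 110"

```text
clock: 54.12
ee_pos: [269.4, -378.4, 202.2]
tool_rot: [2.337, 1.479, -2.526]
contact_force: [0.2, -0.1, 0.4]
finger_gap: 48.6
```

```bash
python3 - <<'E'
from h import *
pose(); F={}
Y=np.array([.160,.987]);X=np.array([.987,-.160]);P=np.array([587,-95])
for c in('top','scene'):
    F[c]=save(c,c[0]+'18.png')
    for l in('stirrer_plate','beaker_mid','bottle_mid','jar_mid','tester_mid','case_tab','cup','flask','meter'):
        for d in pinpoint(c,l)[:2]:
            q=np.array(d['centre']); print(c,l,q.round(0),round(d['conf'],2),'stirrer x,y',((q[:2]-P)@X).round(1),((q[:2]-P)@Y).round(1))
for d in silhouettes('top','tester_mid')[:1]:
    cs=max(cv2.findContours(d['pixels'].astype(np.uint8),0,2)[0],key=cv2.contourArea).reshape(-1,2)
    r=cv2.minAreaRect(ray(F['top'],cs,20)[:,:2].astype(np.float32)); print(np.round(r[0],1),np.round(r[1]),round(r[2],1))
a=cv2.cvtColor(F['top']['pixels'],cv2.COLOR_RGB2BGR)[110:310,100:360]
cv2.imwrite('pics/t18c.png',cv2.resize(a,None,fx=3,fy=3,interpolation=cv2.INTER_CUBIC))
E
```

```text
t 54.12 tcp [ 269.4 -378.4  202.2] zyaw 81.5 x [-0.075 -0.053 -0.996] gap 48.6 F [ 0.2 -0.1  0.4] q [-0.91  0.18  1.96 -0.11  1.01 -2.27]
top stirrer_plate [587. -92.  50.] 0.82 stirrer x,y -0.7 2.4
top stirrer_plate [609.  33.  55.] 0.49 stirrer x,y 0.8 130.1
top beaker_mid [587. -97.  83.] 0.86 stirrer x,y 0.4 -1.6
top bottle_mid [607.  31.  52.] 0.64 stirrer x,y -0.4 127.6
top jar_mid [ 592. -499.   26.] 0.53 stirrer x,y 69.3 -398.1
top tester_mid [ 569. -212.    8.] 0.89 stirrer x,y 1.3 -118.3
top tester_mid [732. 272.  -4.] 0.5 stirrer x,y 84.2 385.3
top case_tab [673. 317. 232.] 0.66 stirrer x,y 18.9 420.4
top cup [ 725. -121.   -1.] 0.56 stirrer x,y 140.4 -3.5
top flask [ 700. -362.    1.] 0.57 stirrer x,y 154.3 -245.7
top meter [737. 272.  -1.] 0.82 stirrer x,y 89.2 385.9
scene stirrer_plate [588. -96.  54.] 0.78 stirrer x,y 1.3 -1.1
scene stirrer_plate [587. -98.  87.] 0.35 stirrer x,y 0.4 -3.0
scene beaker_mid [591. -97.  86.] 0.83 stirrer x,y 3.9 -1.2
scene bottle_mid [610.  26.  47.] 0.74 stirrer x,y 3.3 122.9
scene jar_mid [ 588. -499.   28.] 0.74 stirrer x,y 65.8 -398.4
scene jar_mid [520.  52.  24.] 0.68 stirrer x,y -90.1 134.7
scene tester_mid [ 572. -212.   17.] 0.88 stirrer x,y 3.5 -117.9
scene case_tab [669. 317. 237.] 0.62 stirrer x,y 14.8 419.3
scene flask [ 704. -357.   -0.] 0.66 stirrer x,y 157.5 -240.2
scene meter [732. 274.   2.] 0.88 stirrer x,y 84.1 387.1
scene meter [669. 319. 234.] 0.32 stirrer x,y 14.7 421.4
[ 570.1 -209.4] [ 40. 167.] 78.9
```

View pics/t18c.png

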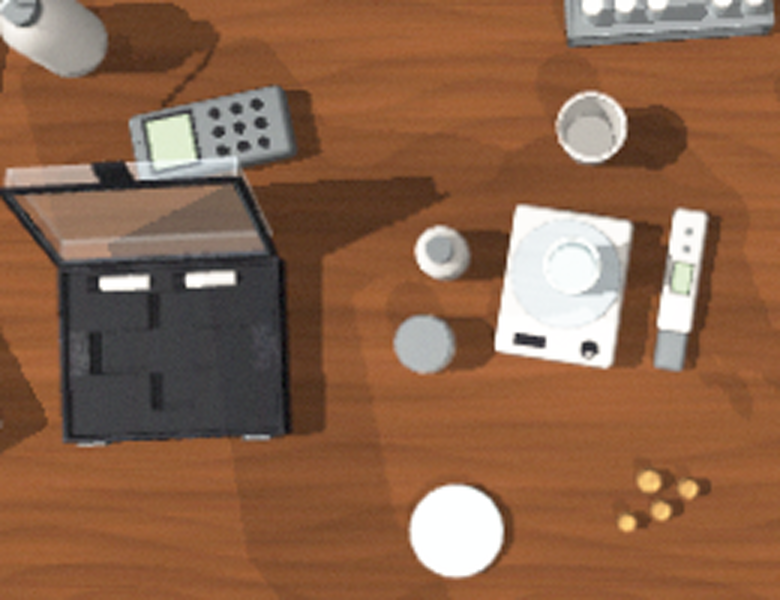

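```bash
python3 - <<'E'
from h import *
f=grab_frame('top'); pose()
Y=np.array([.160,.987]);X=np.array([.987,-.160]);P=np.array([586.5,-94.5])
for n,c,z in(('jar top',(425,344),56),('bottle cap',(441,246.5),100),('bottle body',(442.5,253),68),('plate',(564,272),52),('beaker rim',(573,267),122),('tester',(682,289),24)):
    q=ray(f,np.array(c)/3+[100,110]-.33,z)[0,:2]; print(n,q.round(1),((q-P)@X).round(1),((q-P)@Y).round(1))
E
```

```text
t 55.22 tcp [ 274.2 -376.4  200.9] zyaw 81.7 x [-0.074 -0.052 -0.996] gap 48.3 F [-0.2 -0.1 -0.2] q [-0.9   0.18  1.96 -0.11  1.01 -2.27]
jar top [515.7  47.3] -92.6 128.6
bottle cap [609.8  27.6] 3.4 124.3
bottle body [605.8  28.5] -0.6 124.5
plate [587.  -92.2] 0.1 2.4
beaker rim [ 587.3 -100.3] 1.7 -5.6
tester [ 570.5 -212.6] 3.1 -119.1
```

```bash
python3 -c "
from cell import *
print(finish_job())"
```

```text
the job is handed in; nothing more can be done
None
```

The bench is set up as asked and the job is handed in, at about 55 s on the robot's clock. I did the steps in the order given: beaker, bottle, jar, lid, tester.

My last checks, from the top and scene cameras, are good to a few millimetres:

| Item | Result |
|---|---|
| Beaker | On the plate, about 2–5 mm right of its middle |
| Bottle | About 40 mm left of the stirrer, in line with the beaker within about 3 mm |
| Jar | About 40 mm in front of the bottle, and 3–4 mm further left than it by the top view |
| Tester | Flat, about 41–42 mm right of the stirrer, parallel within about 2°, centred on the beaker within about 2 mm |
| Lid | Back against its stop; the tab position gives about 1.9 rad |
| Cup, flask, meter, brown jar | Where they were, within the measuring error |

- **Disagreements:** The scene camera put the jar about 6 mm further left than the top view did. The two cameras also differed by up to about 5 mm on the bottle. I went by the top view, because its reading agreed with how I placed them.
- **Bottle and lid slips:** My first grip on the bottle closed on its cap. The lid tab slipped once and the lid fell shut. On the second try the fingers slipped off only after the lid was past its balance point.
- **Tool behaviour:** The fingertips sat about 30 mm higher than the reported tool point suggested. The tool also picked up a few degrees of tilt during moves. I corrected for both as I went.
- **Forces:** The highest wrist force I read was about 74 N, while swinging the lid.

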